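Walk the loaded plane tray home and latch it

TASK

The joints of the heavy wooden tray are freshly glued, so never press on it with more than 24 N (too little to shove it along whole): walk it forward by pushing the two near corners in turn, until its far side is fully home and flat against the fence, between the two side cleats. Then swing the wooden keeper bar fully across behind it. Keep the tray flat on the bench and do not disturb the other things on the bench.

Things in the scene. Friction and masses are not known exactly. Their poses are not given: they have to be found in the camera images.
- tray: Open-topped wooden tray, 100 mm deep (its x), 300 wide (its y), 50 high, full of iron (level with the rim); about 5.6 kg. Origin: centre of the underside, on the bench; x points to the far side (the fence), y left, z up. It slides on a flat plinth 80 x 200 x 6 mm under its middle; the outer parts hang 6 mm clear. Pushed at the middle of the near face it needs 30 to 37 N to move
- tray_left_near (a point): Top edge of the tray's near face at its left corner (tray frame -50, +150, +50 mm). Pushed there (within 25 mm of the corner, 20 to 35 mm above the bench, about 50 mm/s) it yields at 13 to 20 N, mostly turning about a point 30 to 60 mm beyond its middle, so the other corner comes back by half as much. Bearing down while pushing costs more force, rising about 10 mm during a push less
- tray_right_near (a point): Top edge of the tray's near face at its right corner (tray frame -50, -150, +50 mm); behaves like the left one, mirrored
- tray_left_far (a point): Top edge of the tray's far face at its left corner (tray frame +50, +150, +50 mm)
- tray_right_far (a point): Top edge of the tray's far face at its right corner (tray frame +50, -150, +50 mm)
- bay: Fixed wooden bay. Origin on the bench under the middle of the fence's near face; x away from the robot, square to the fence, y along it to the left. Fence 490 mm long, 45 high, 28 thick. Two side cleats 18 mm high run from it towards the robot, inner faces 180 mm either side of the middle (right one 60 long, left one 145 long). A tray that is home has origin at bay x = -50 mm, yaw 0
- keeper (a joint): Keeper bar on an upright pivot on the left cleat (bay x -116, y +220 mm). 0: points out of the bay (bay -x); negative: swung out to the left; grows to its stop at +1.571 rad, lying along bay -y across the tray's near face, 6 mm clear of a tray that is home. Bar 20 mm wide, reaching 125 mm from the pivot, 18 to 36 mm above the bench. Stays where left; 2 to 3 N at the peg moves it
- keeper_peg (a point): Top of the round upright peg on the keeper bar, 105 mm from the pivot: 14 mm diameter, its top 80 mm above the bench, standing 44 mm above the bar
- keeper_pivot (a point): The keeper's pivot axis, at the bar's top, 36 mm above the bench
- glue: White glue bottle, 54 mm diameter, 150 mm high, standing behind the fence; origin under its middle. Leave alone
- cup: White cup, 72 mm diameter, 85 mm high, behind the fence; origin under its middle. Leave alone
- shave: Spokeshave, 218 mm long along its y, 22 mm high, lying to the right of the bay; origin under its middle. Leave alone
- gauge: Wooden marking gauge, 160 x 60 x 24 mm, lying to the left of the bay; origin under its middle. Leave alone
- driver: Screwdriver lying to the right; origin under its middle. Leave alone
- blank: Light wooden paddle-shaped blank 18 mm thick, about 200 mm long, lying far left; origin under its round end. Leave alone
- mallet: Wooden mallet lying far right, head 70 x 110 x 60 mm; origin under its head. Leave alone

How it is judged:
By the outcome, as a careful person would: the job done as asked, in the order asked, and still so for the second after the job is handed in, with the robot touching nothing.
It also fails if it takes over 72 s, if anything falls off the work surface, if the arm or the gripper's body presses on something with over 40 N, if the wrist force passes 120 N, or if a joint passes its speed limit or range.

ROBOT

A 6-joint arm with a two-finger parallel gripper is mounted at the origin on the work surface. World frame = base frame: x ahead of the robot, y to its left, z up, the work surface at z = 0. Lengths are in m, angles in rad, forces in N, time in s.
With the tool pointing down it reaches from about 0.25 to 0.775 m from the base axis. Payload 4 kg.
Tool frame: the origin (TCP) lies between the finger pads; the fingertips stand 19 mm ahead of it and the grasp point (between the pads) is the TCP (robot.tip_reach is the y of the fingertips in the tool frame, in m); y points along the fingers, x is the direction in which the jaws open and shut, and the axes are right-handed (so a half turn about y gives the same grasp; the last joint's range is limited). The gripper opens to 94 mm and grips with 3 to 60 N. Pads are 16 mm wide; open, the fingers measure 119 mm over their backs; the gripper's body (75 mm by 177 mm) begins 78 mm behind the grasp point.
Start: joints at [-1.221, 0.087, 1.371, -0, 1.684, -0.103], TCP at [0.241, -0.495, 0.185] pointing down, gripper open.
Joint ranges: [-3.1, 3.1], [-0.76, 2.03], [0.27, 2.55], [-1.08, 4.22], [0.17, 2.65], [-2.57, 2.57]. Speed limits (rad/s): [2.79, 2.79, 3.14, 3.14, 3.14, 3.14].

INTERFACE

Orientations are given as [roll, pitch, yaw] about the fixed x, y, z axes, in that order (R = Rz(yaw) Ry(pitch) Rx(roll)).
In Python, from bench import robot, imaging, order gives the robot as it stands.
- The arm moves only by the tool send_rows, never from a script. Its argument "moves" is text: rows parted by semicolons, each of 5 numbers parted by spaces: the gripper's target within -1 to 1 (shut at 1, half-way at 0, fully open at -1), then the shift along the tool's x, y, z in m, then the turn about the tool's y in degrees. In form: fingers tx ty tz roll; .... A call has exactly 10 rows; each row shifts and turns the commanded pose from where the row before left it, along the tool's axes as they then stand; what a row does not reach is not made up. A row lasts 1/12 s, in which the tool goes at most 41.7 mm and 7.16 degrees, less where a joint would pass 70% of its speed; a pose out of reach is approached as far as the arm can. A call with a gripper value outside its range is refused whole. The fingers move at their own pace and stop on an object; the grip force is fixed at half the most. Time passes only in rows, so rows that do not move let the fingers close, or fill a call up. It gives the time, the measured TCP pose, the force and the opening at its end, in the units of the state.
- robot.get_obs(): the state, without advancing time (a new reading comes with each control period).
- imaging.snapshot(name): name is "side" or "top" or "wrist"; returns a dict with "image" (420x560x3 uint8, red, green, blue), "mtx" (3x3 intrinsics, pixels), "dist" ([k1, k2, p1, p2, k3] as OpenCV has them; the pictures are not rectified), "R" (3x3) and "t" (3): a world point X has camera coordinates R X + t. Camera axes: x right, y down, z forward; pixel columns grow to the right and rows downward; lengths in m; the calibration is good to about 2 mm. A picture is of the moment at which its call begins. There is no depth.
- order.close_job(): hands the job in, once; it reports no verdict.
Trained networks look in a picture, given as the dict that the camera call returned (one of the last four; its "shot" number tells which), for a name from the list of things; names that differ only in an ending like _2 or _b are one class to them, and where a whole thing is asked for, a point or a joint stands for the part that bears it (a point fixed in the world has none). Each returns a list of dicts, best first, with "conf" (0 to 1); they miss things now and then, are a little off and sometimes report something else, mostly with a low value. They report only what shows in the picture. A call takes as long as a camera call.
- imaging.recognise(picture, target): "centre" ([column, row] in pixels, amid what is visible of it).
- imaging.landmark_of(picture, target): "centre" ([column, row] in pixels: a listed point, or the origin of a listed thing).
The state is a dict: "time": time; "joint_positions": joint angles; "qvel": joint speeds; "joint_torque": joint torques, N m; "tool_pos": TCP position; "ee_rot": TCP orientation; "wrist_force": force on the tool from outside, world axes, zero at the start; "wrist_torque": the same for the moment, N m; "width": finger opening in m.
Only numpy, scipy, OpenCV 4.12 (cv2) and the standard library are available. Lean on these libraries where they do the work, as an engineer would, in place of code of your own. Each camera call takes 0.05 s, during which the arm holds its last target.

## Working session

There is one attempt and no reset: what is moved stays moved. The work goes in short steps, Python scripts to look and compute and a tool call to move; the robot and the scene stay as the last step left them, time stands still between calls to the robot, and variables do not carry over. Pictures are saved under pics/ and viewed, and the job is handed in when it is done.

Besides the shell and the picture viewer there is one more tool, called after "Request:" as name(argument=value, ...) on one line, values as JSON. send_rows: Moves the arm, as the interface text tells. Its arguments: {"type":"object","properties":{"moves":{"type":"string"}},"required":["moves"]}

```bash
ls; mkdir -p pics; cat > h.py <<'E'
import numpy as np, cv2
from bench import robot, imaging, order
def snap(n,fn):
    s=imaging.snapshot(n); cv2.imwrite('pics/'+fn,cv2.cvtColor(s['image'],cv2.COLOR_RGB2BGR)); return s
def at_z(s,px,z):
    p=cv2.undistortPoints(np.array([[px]],float),np.array(s['mtx']),np.array(s['dist']))[0,0]
    R=np.array(s['R']);t=np.array(s['t']).ravel()
    d=R.T@np.array([p[0],p[1],1]);c=-R.T@t
    return c+d*(z-c[2])/d[2]
def proj(s,X):
    r,_=cv2.Rodrigues(np.array(s['R']))
    return cv2.projectPoints(np.array([X],float),r,np.array(s['t'],float).ravel(),np.array(s['mtx']),np.array(s['dist']))[0][0,0]
Z=dict(tray_left_near=.05,tray_right_near=.05,tray_left_far=.05,tray_right_far=.05,keeper_peg=.08,keeper_pivot=.036,bay=0,tray=0)
def lm(s,names=Z,mn=.0):
    o={}
    for n in names:
        for r in imaging.landmark_of(s,n)[:2]:
            print(n,round(r['conf'],2),np.round(r['centre'],1),np.round(at_z(s,r['centre'],Z.get(n,0)),4))
E
python3 - <<'E'
from h import *
o=robot.get_obs()
for k,v in o.items(): print(k,np.round(v,3))
s=snap('top','t0.png'); lm(s)
s=snap('side','s0.png'); lm(s)
E
```

```text
pics
time 0.0
joint_positions [-1.221  0.088  1.372  0.     1.684 -0.103]
qvel [-0.     0.001  0.    -0.001 -0.001  0.   ]
joint_torque [ 0.0000e+00 -3.4018e+01 -3.0243e+01  7.2000e-02  3.3000e-02 -0.0000e+00]
tool_pos [ 0.24  -0.494  0.184]
ee_rot [-1.571  0.002 -1.118]
wrist_force [-0.007  0.105 -0.474]
wrist_torque [0.025 0.025 0.014]
width 0.094
tray_left_near 0.67 [223.6 215.2] [0.5437 0.1764 0.05  ]
tray_right_near 0.94 [324.2 222.2] [ 0.5258 -0.1305  0.05  ]
tray_left_far 0.69 [229.3 179.9] [0.6528 0.1616 0.05  ]
tray_right_far 0.58 [325.8 192.1] [ 0.6181 -0.1352  0.05  ]
tray_right_far 0.3 [433.4 200.2] [ 0.5972 -0.4683  0.05  ]
keeper_peg 0.82 [186.5 235.6] [0.4792 0.2815 0.08  ]
keeper_peg 0.41 [400.5 263.2] [ 0.4049 -0.3547  0.08  ]
keeper_pivot 0.52 [207.3 205.5] [0.5742 0.2302 0.036 ]
bay 0.96 [277.3 177.8] [0.6692 0.0151 0.    ]
tray 0.87 [272.8 207.4] [0.574  0.0281 0.    ]
tray_left_near 0.82 [224.4 194.2] [0.5447 0.1797 0.05  ]
tray_right_near 0.97 [277.7 236.4] [ 0.5162 -0.1119  0.05  ]
tray_right_far 0.82 [303.5 225.6] [ 0.6138 -0.1297  0.05  ]
keeper_peg 0.53 [191.2 182.4] [0.4806 0.28   0.08  ]
keeper_pivot 0.74 [220.7 189.9] [0.5651 0.2259 0.036 ]
bay 0.56 [282.  211.8] [0.6652 0.0175 0.    ]
bay 0.51 [189.8 179.5] [0.5579 0.4041 0.    ]
tray 0.61 [264.3 221.9] [0.5814 0.0179 0.    ]
```

View pics/t0.png

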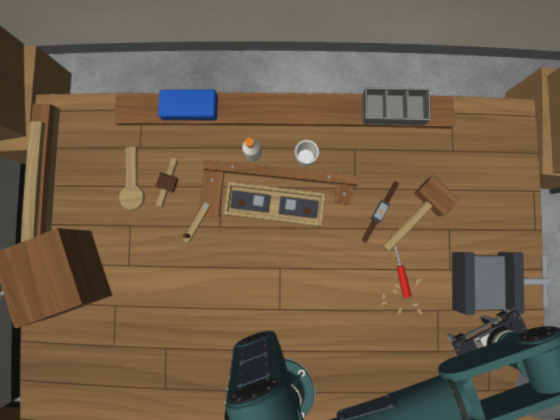

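View pics/s0.png

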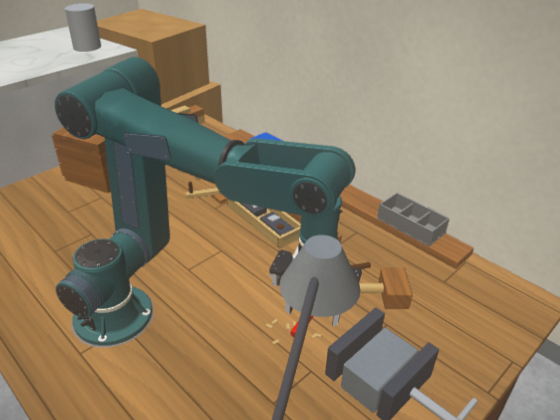

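```bash
python3 - <<'E'
import cv2
a=cv2.imread('pics/t0.png')[150:270,160:380]; cv2.imwrite('pics/t0z.png',cv2.resize(a,None,fx=3.6,fy=3.6,interpolation=cv2.INTER_CUBIC))
a=cv2.imread('pics/s0.png')[140:300,160:360]; cv2.imwrite('pics/s0z.png',cv2.resize(a,None,fx=3.7,fy=3.7,interpolation=cv2.INTER_CUBIC))
E
```

```text
(no output)
```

View pics/t0z.png

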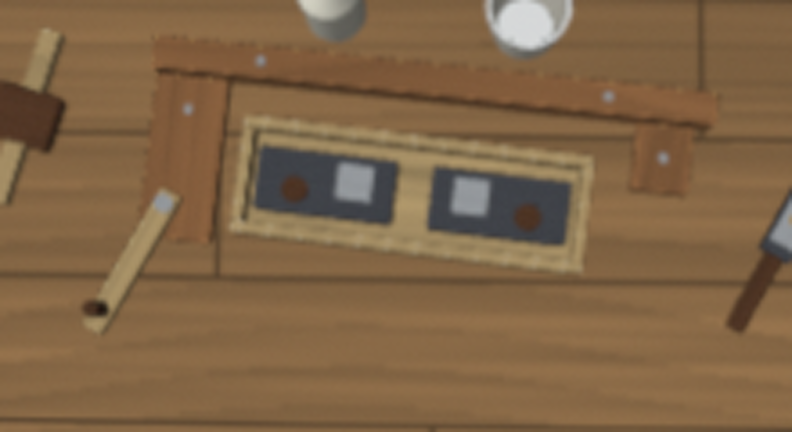

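View pics/s0z.png

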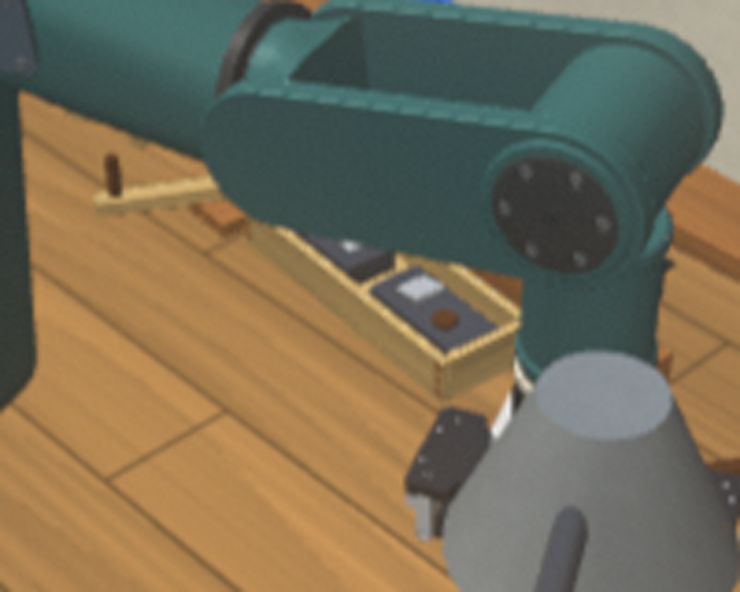

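The zoomed top view shows the fence running slightly clockwise. The tray sits about 20–25 mm short of it (corners at zoom pixels (243,118), (592,157), (581,271) and (230,231)), and the keeper is swung out left. I'll turn these pixels into positions.

```bash
python3 - <<'E'
from h import *
s=imaging.snapshot('top')
def P(u,v,z): return at_z(s,[160+(u+.5)/3.6-.5,150+(v+.5)/3.6-.5],z)
for n,u,v,z in [('fenceL',162,71,.045),('fenceR',709,128,.045),('fenceBL',153,37,.045),('fenceBR',716,95,.045),('FL',243,118,.05),('FR',592,157,.05),('NR',581,271,.05),('NL',230,231,.05),('pivot',165,202,.036),('peg',95,308,.08),('clLtop',228,80,.018),('clLbot',212,242,.018),('clRtop',636,125,.018),('clRbot',630,188,.018)]:
    print(n,np.round(P(u,v,z),4))
print(-np.array(s['R']).T@np.array(s['t']).ravel())
E
```

```text
fenceL [0.6861 0.2402 0.045 ]
fenceR [ 0.6414 -0.2307  0.045 ]
fenceBL [0.7159 0.249  0.045 ]
fenceBR [ 0.6701 -0.2369  0.045 ]
FL [0.6449 0.1681 0.05  ]
FR [ 0.6145 -0.1299  0.05  ]
NR [ 0.5175 -0.1209  0.05  ]
NL [0.5479 0.1767 0.05  ]
pivot [0.5734 0.2359 0.036 ]
peg [0.4804 0.2829 0.08  ]
clLtop [0.6835 0.187  0.018 ]
clLbot [0.5406 0.1973 0.018 ]
clRtop [ 0.6474 -0.1713  0.018 ]
clRbot [ 0.5919 -0.166   0.018 ]
[ 0.45282391 -0.01662819  1.28627961]
```

Request:
send_rows(moves="1 -0.022 0 0.034 0;1 -0.022 0 0.034 0;1 -0.022 0 0.034 0;1 -0.022 0 0.034 0;1 -0.022 0 0.034 0;1 -0.022 0 0.034 0;1 -0.022 0 0.034 0;1 -0.022 0 0.034 0;1 -0.022 0 0.034 0;1 -0.022 0 0.034 0")

```text
time: 1.78
tool_pos: [0.4508, -0.1462, 0.185]
ee_rot: [-1.57, -0.001, -1.118]
wrist_force: [1.1, -0.1, -0.1]
width: 0.0305
```

Request:
send_rows(moves="1 0 0 0 6.3;1 0 0 0 6.3;1 0 0 0 6.3;1 0 0 0 6.3;1 0 0 0 6.2;1 0 0 0 0;1 0 0 0 0;1 0 0 0 0;1 0 0 0 0;1 0 0 0 0")

```text
time: 2.62
tool_pos: [0.4501, -0.1481, 0.1847]
ee_rot: [-1.571, -0.0, -1.665]
wrist_force: [0.5, 1.1, 0.3]
width: 0.0006
```

```bash
cat >> h.py <<'E'
BO=np.array([.666,.007]);BY=-.0946
Rb=np.array([[np.cos(BY),-np.sin(BY)],[np.sin(BY),np.cos(BY)]])
def bay(p): return Rb.T@(np.array(p)[:2]-BO)
def st():
    o=robot.get_obs(); y=o['ee_rot'][2]
    f=Rb.T@np.array(o['wrist_force'])[:2]
    print('t',round(o['time'],2),'bay mm',np.round(1000*bay(o['tool_pos']),1),'z',np.round(1000*o['tool_pos'][2],1),'yawerr deg',np.round(np.degrees(y-BY+np.pi/2),2),'F bay',np.round(f,1),np.round(o['wrist_force'][2],1),'w',o['width'],'q',np.round(o['joint_positions'],2))
E
python3 - <<'E'
from h import *
st()
s=snap('wrist','w1.png'); lm(s)
s=snap('side','s1.png'); lm(s)
E
```

```text
t 2.62 bay mm [-200.3 -174.8] z 184.7 yawerr deg 0.01 F bay [0.4 1.2] 0.3 w 0.0005882072530554625 q [-0.44 -0.08  1.54 -0.    1.68  1.23]
tray_right_near 0.61 [245.6 144. ] [ 0.5142 -0.1181  0.05  ]
tray_right_far 0.73 [246.3  44.8] [ 0.6151 -0.1307  0.05  ]
bay 0.61 [131.2  23.5] [0.6669 0.0072 0.    ]
bay 0.26 [134. 101.] [0.5787 0.0209 0.    ]
tray 0.56 [133.5  99.5] [0.5806 0.0212 0.    ]
tray_left_near 0.72 [221.4 193.9] [0.5384 0.1883 0.05  ]
tray_right_near 0.93 [276.  232.7] [ 0.5252 -0.0952  0.05  ]
tray_left_far 0.88 [246.8 183.2] [0.6471 0.1784 0.05  ]
tray_right_far 0.88 [303.4 223.7] [ 0.6208 -0.1227  0.05  ]
tray_right_far 0.44 [262.8 218.7] [ 0.5449 -0.014   0.05  ]
keeper_peg 0.68 [188.5 180.7] [0.4803 0.2952 0.08  ]
keeper_pivot 0.84 [219.5 188.3] [0.5685 0.2368 0.036 ]
bay 0.78 [284.7 212.4] [0.6695 0.0086 0.    ]
tray 0.62 [264.2 220.6] [0.5861 0.0234 0.    ]
tray 0.57 [213.7 173.3] [0.6513 0.3764 0.    ]
```

View pics/w1.png

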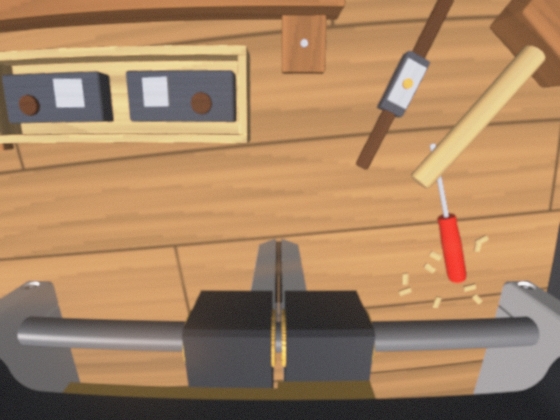

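View pics/s1.png

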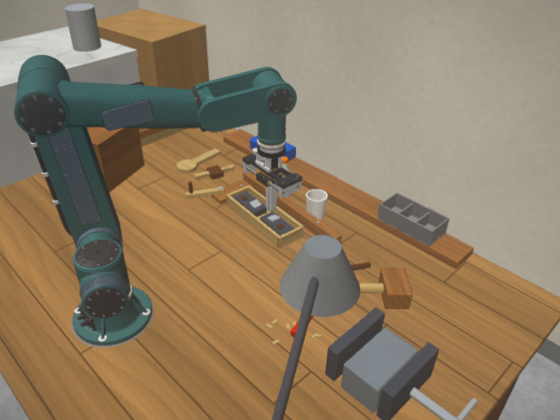

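The wrist view shows the tray squarely aligned, with its right near corner at about (247,141) and the right cleat to its right. It agrees with the bay frame. Next I'll descend in front of the right corner.

Request:
send_rows(moves="1 -0.012 0.01 0.008 0;1 -0.012 0.02 0.008 0;1 -0.012 0.02 0.007 0;1 -0.011 0.02 0.007 0;1 0 0.02 0 0;1 0 0.02 0 0;1 0 0.02 0 0;1 0 0.014 0 0;1 0 0 0 0;1 0 0 0 0")

```text
time: 4.35
tool_pos: [0.4838, -0.1039, 0.0401]
ee_rot: [-1.573, 0.0, -1.666]
wrist_force: [-0.1, -0.5, 0.0]
width: 0.0004
```

```bash
python3 - <<'E'
from h import *
st()
s=snap('wrist','w2.png')
E
```

```text
t 4.35 bay mm [-170.9 -127.6] z 40.1 yawerr deg -0.04 F bay [-0.  -0.5] 0.0 w 0.00037142296784377853 q [-0.33  0.04  1.71 -0.    1.39  1.34]
```

View pics/w2.png

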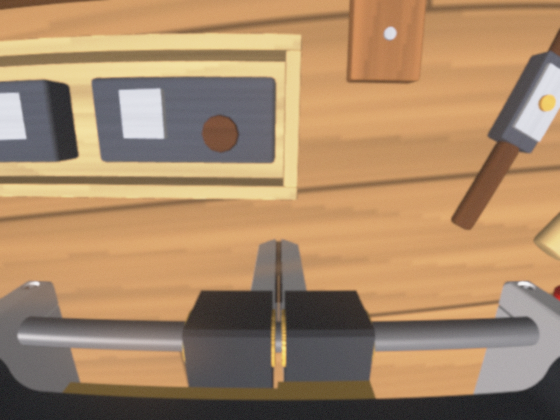

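Request:
send_rows(moves="1 0 0 0.005 0;1 0 0 0.005 0;1 0 0 0.005 0;1 0 0 0.004 0;1 0 -0.001 0.004 0;1 0 -0.0015 0.004 0;1 0 -0.0015 0.004 0;1 0 -0.0015 0.004 0;1 0 -0.0015 0.004 0;1 0 -0.0015 0.004 0")

```text
time: 5.23
tool_pos: [0.5277, -0.1082, 0.0494]
ee_rot: [-1.571, -0.0, -1.666]
wrist_force: [0.3, -0.2, -0.1]
width: 0.0003
```

```bash
python3 - <<'E'
from h import *
st()
s=snap('wrist','w3.png'); st()
E
```

```text
t 5.23 bay mm [-126.8 -127.8] z 49.4 yawerr deg -0.04 F bay [ 0.4 -0.2] -0.1 w 0.0002504488980964616 q [-0.31  0.13  1.6  -0.    1.41  1.36]
t 5.28 bay mm [-125.9 -127.9] z 49.8 yawerr deg -0.03 F bay [0.5 0.8] 1.1 w 0.0003797899176241971 q [-0.31  0.13  1.6   0.    1.41  1.36]
```

View pics/w3.png

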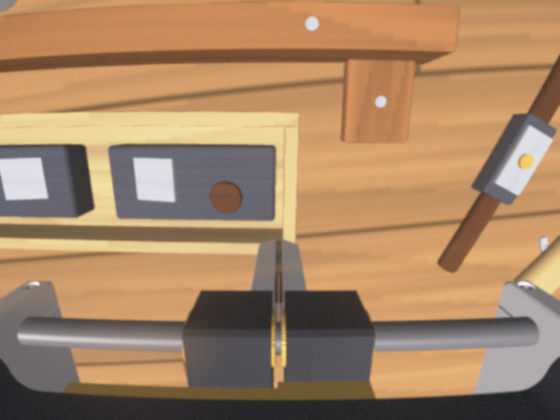

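```bash
python3 - <<'E'
from h import *
s=imaging.snapshot('wrist')
for n,u,v,z in [('NR',297,251,.05),('N',150,250,.05),('N0',5,247,.05),('FR',298,115,.05),('F0',5,113,.05),('fence top',230,55,.045),('fence bot',230,64,0),('fenceR',455,50,.045),('cleat corner',345,140,.018),('cleat top',348,62,.018)]:
    print(n,np.round(1000*bay(at_z(s,[u,v],z)),1))
o=robot.get_obs();p=np.array(o['tool_pos']);print(proj(s,p+[0,0,-.019]),proj(s,p))
lm(s)
E
```

```text
NR [-134.1 -142. ]
N [-133.8  -32.9]
N0 [-132.9   84.6]
FR [ -38.5 -140.9]
F0 [-33.7  59.6]
fence top [ -1.1 -97.1]
fence bot [  2.1 -90.2]
fenceR [   4.4 -243.3]
cleat corner [ -55.6 -179.7]
cleat top [   0.4 -178.9]
[277.76444247 232.05064348] [277.77312762 241.02165248]
tray_right_far 0.66 [296.4 112.4] [ 0.6161 -0.1287  0.05  ]
keeper_peg 0.42 [116.1  67.3] [ 0.6487 -0.0313  0.08  ]
bay 0.74 [116.1  67.5] [0.6675 0.0084 0.    ]
tray 0.63 [121.4 178.7] [0.5784 0.0237 0.    ]
```

```bash
python3 - <<'E'
from h import *
st()
print(robot.tip_reach, [a for a in dir(robot) if a[0]!='_'])
s=snap('wrist','w4.png')
R=np.array(s['R']);t=np.array(s['t']).ravel();c=-R.T@t;print(c,1000*bay(c),R.T@[0,0,1])
s=snap('side','s4.png'); 
a=cv2.imread('pics/s4.png')[130:270,180:350]; cv2.imwrite('pics/s4z.png',cv2.resize(a,None,fx=4.2,fy=4.2,interpolation=cv2.INTER_CUBIC))
s=snap('top','t4.png'); 
a=cv2.imread('pics/t4.png')[150:270,160:380]; cv2.imwrite('pics/t4z.png',cv2.resize(a,None,fx=3.6,fy=3.6,interpolation=cv2.INTER_CUBIC))
E
```

```text
t 5.73 bay mm [-127.5 -127.8] z 49.1 yawerr deg -0.04 F bay [-0.5  0.2] -0.7 w 0.000537822399724327 q [-0.31  0.13  1.6  -0.    1.41  1.36]
0.019 ['IKError', 'get_obs', 'tip_reach']
[ 0.60711432 -0.11562139  0.24995499] [ -47.03969614 -127.63540193] [-0.27345976  0.02432825 -0.96157573]
```

View pics/s4z.png

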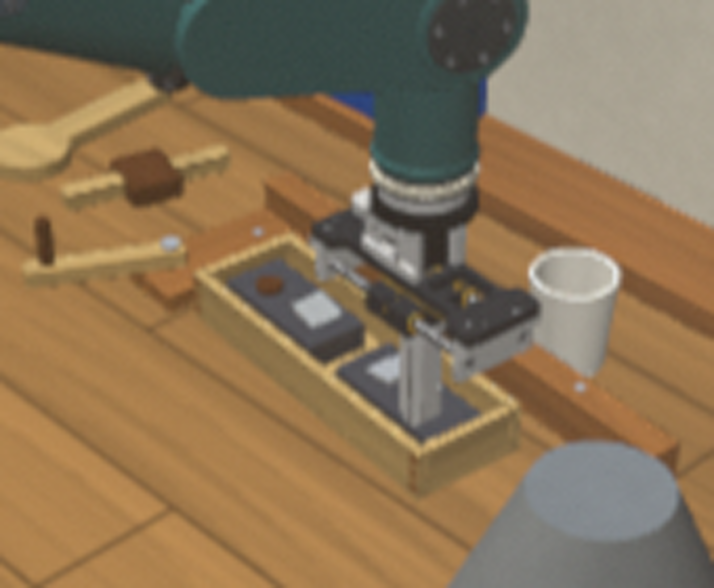

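View pics/t4z.png

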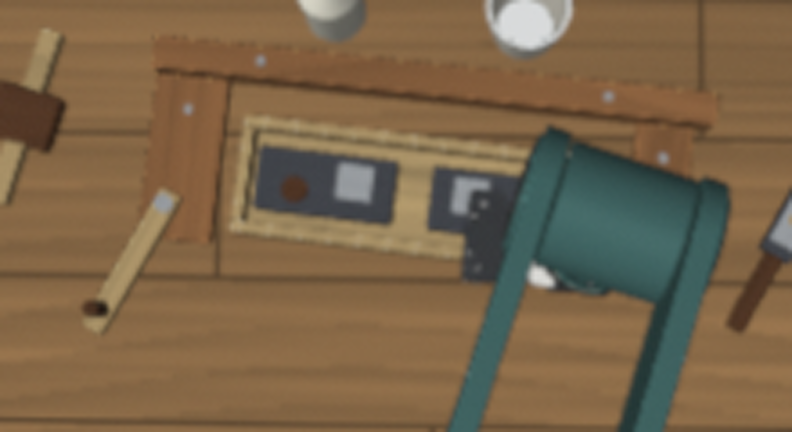

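```bash
python3 - <<'E'
from h import *
st()
s=imaging.snapshot('side')
o=robot.get_obs();p=np.array(o['tool_pos'])
for d in (0,.019,.0): print(d,proj(s,p-[0,0,d]))
px=[180+410/4.2,130+425/4.2]
for z in (.01,.03,.05,.07,.09): print(z,np.round(1000*bay(at_z(s,px,z)),1))
for z in (0,.05): print(proj(s,[*(BO+Rb@[-.136,-.142]),z]))
for n in ('bay','keeper_pivot'):print(imaging.landmark_of(s,n)[:1])
E
python3 - <<'E'
import cv2
a=cv2.imread('pics/s4.png')[200:260,240:320]; cv2.imwrite('pics/s4zz.png',cv2.resize(a,None,fx=9,fy=9,interpolation=cv2.INTER_CUBIC))
E
```

```text
t 5.88 bay mm [-127.3 -127.8] z 49.2 yawerr deg -0.04 F bay [0.1 0. ] 0.0 w 0.00044396177721977507 q [-0.31  0.13  1.6  -0.    1.41  1.36]
0 [279.37077265 234.522997  ]
0.019 [279.28164919 239.25521298]
0.0 [279.37077265 234.522997  ]
0.01 [-89.7 -73.6]
0.03 [-105.7  -92.9]
0.05 [-121.8 -112.3]
0.07 [-137.9 -131.7]
0.09 [-153.9 -151.1]
[279.86720673 250.04309343]
[280.11494558 237.68323826]
[{'centre': [220.2, 188.1], 'conf': 0.36}]
[{'centre': [220.2, 189.5], 'conf': 0.52}]
```

View pics/s4zz.png

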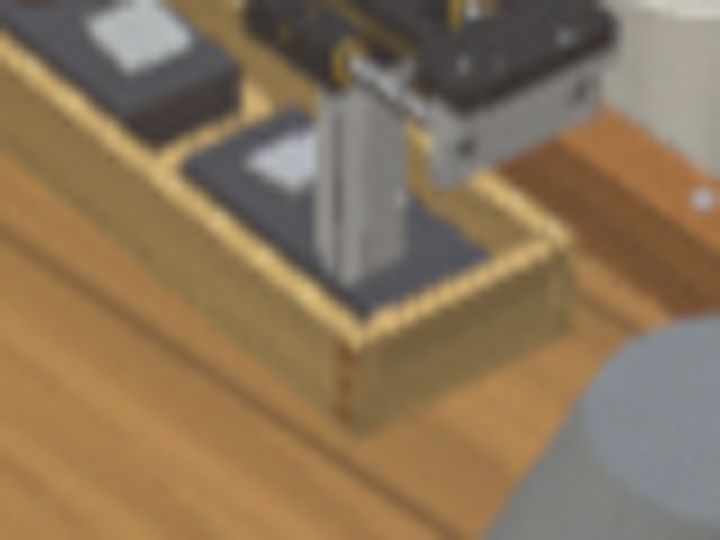

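```bash
python3 - <<'E'
from h import *
o=robot.get_obs();p=np.array(o['tool_pos']);f=np.array([*(Rb@[1,0]),0])
s=imaging.snapshot('wrist');s2=imaging.snapshot('side')
l=np.array([*(Rb@[0,1]),0])
for yt in (.019,.01,0,-.01,-.02):
  for zt in (-.008,.0,.008):
    print(yt,zt,proj(s,p+f*zt-[0,0,yt]).round(1),'side',proj(s2,p+f*zt-l*.012-[0,0,yt]).round(1),'rightedge wrist',proj(s,p+f*zt-l*.012-[0,0,yt]).round(1))
E
python3 - <<'E'
import cv2
a=cv2.imread('pics/w4.png')[210:350,180:380]; cv2.imwrite('pics/w4z.png',cv2.resize(a,None,fx=4,fy=4,interpolation=cv2.INTER_CUBIC))
E
```

```text
0.019 -0.008 [277.8 240.9] side [279.8 242.2] rightedge wrist [292.8 240.9]
0.019 0.0 [277.8 231.5] side [281.7 241.2] rightedge wrist [293.  231.5]
0.019 0.008 [277.8 221.8] side [283.7 240.1] rightedge wrist [293.1 221.8]
0.01 -0.008 [277.8 245.3] side [279.8 239.9] rightedge wrist [293.4 245.3]
0.01 0.0 [277.8 235.5] side [281.8 238.9] rightedge wrist [293.6 235.5]
0.01 0.008 [277.8 225.6] side [283.8 237.9] rightedge wrist [293.7 225.6]
0 -0.008 [277.8 250.6] side [279.8 237.4] rightedge wrist [294.1 250.6]
0 0.0 [277.8 240.4] side [281.8 236.4] rightedge wrist [294.3 240.4]
0 0.008 [277.8 230.1] side [283.8 235.4] rightedge wrist [294.5 230.1]
-0.01 -0.008 [277.8 256.3] side [279.9 234.9] rightedge wrist [294.8 256.3]
-0.01 0.0 [277.8 245.8] side [281.9 233.9] rightedge wrist [295.  245.8]
-0.01 0.008 [277.8 235. ] side [283.9 232.9] rightedge wrist [295.2 235. ]
-0.02 -0.008 [277.8 262.6] side [279.9 232.4] rightedge wrist [295.7 262.6]
-0.02 0.0 [277.8 251.7] side [282.  231.3] rightedge wrist [295.9 251.7]
-0.02 0.008 [277.8 240.4] side [284.  230.3] rightedge wrist [296.1 240.4]
```

View pics/w4z.png

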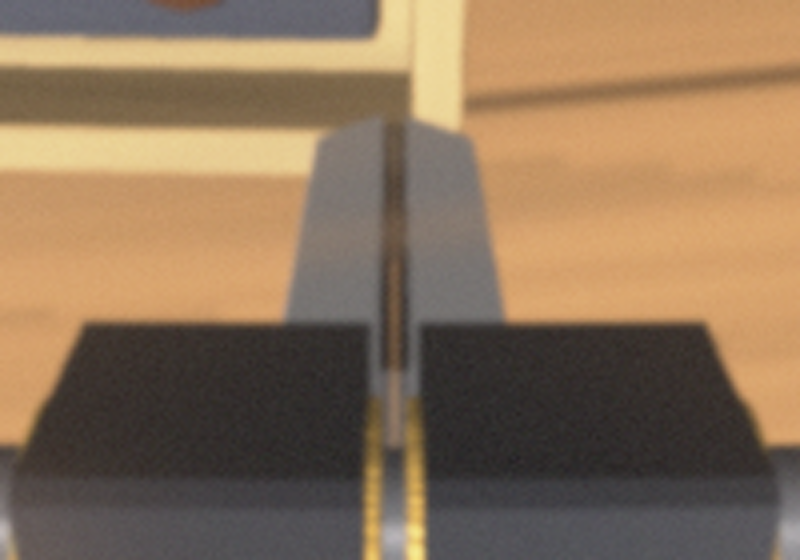

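The side and wrist views agree that the closed fingertip is above the tray's corner, roughly at z≈0.07. That is higher than the reported pose implies, and it explains why there was no contact. I'll back off into free space and check the true tip height.

Request:
send_rows(moves="1 0 -0.01 0 0;1 0 0 -0.01 0;1 0 0 -0.01 0;1 0 0 -0.01 0;1 0 0 -0.01 0;1 0 0 -0.01 0;1 0 0 -0.01 0;1 0 0 0 0;1 0 0 0 0;1 0 0 0 0")

```text
time: 6.97
tool_pos: [0.4677, -0.1026, 0.0594]
ee_rot: [-1.57, -0.0, -1.666]
wrist_force: [-0.3, -0.5, 0.1]
width: 0.0004
```

```bash
python3 - <<'E'
from h import *
st()
s=snap('side','s5.png'); 
a=cv2.imread('pics/s5.png')[180:270,220:340]; cv2.imwrite('pics/s5z.png',cv2.resize(a,None,fx=6.5,fy=6.5,interpolation=cv2.INTER_CUBIC))
o=robot.get_obs();p=np.array(o['tool_pos']);f=np.array([*(Rb@[1,0]),0]);l=np.array([*(Rb@[0,1]),0])
for yt in (.019,0,-.019,-.059,-.078): print(yt,((proj(s,p-[0,0,yt]-f*.008-l*.012)-[220,180])*6.5).round())
E
```

```text
t 6.97 bay mm [-187.  -127.8] z 59.4 yawerr deg -0.04 F bay [-0.2 -0.6] 0.1 w 0.0003559326493303946 q [-0.33 -0.01  1.73  0.    1.43  1.33]
0.019 [290. 438.]
0 [290. 407.]
-0.019 [290. 375.]
-0.059 [290. 306.]
-0.078 [289. 273.]
```

View pics/s5z.png

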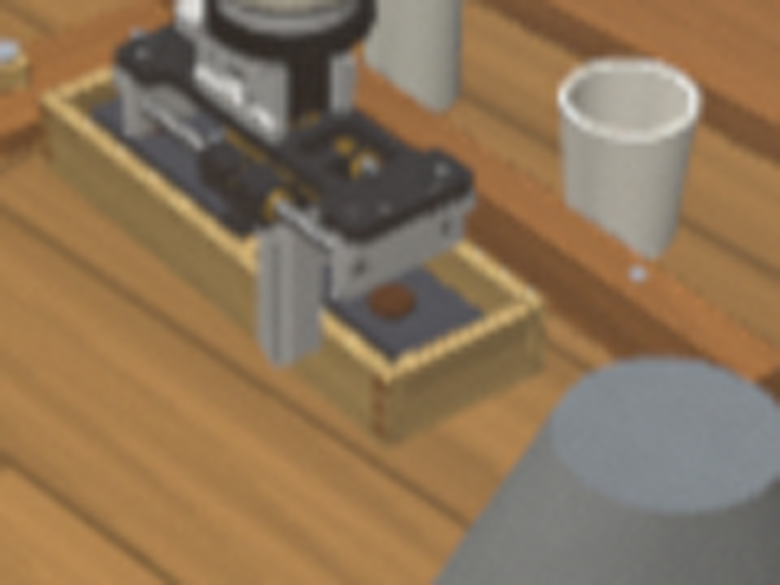

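Request:
send_rows(moves="1 0 0.01 0 0;1 0 0.01 0 0;1 0 0.01 0 0;1 0 0.01 0 0;1 0 0 0 0;1 0 0 0 0;1 0 0 0 0;1 0 0 0 0;1 0 0 0 0;1 0 0 0 0")

```text
time: 7.85
tool_pos: [0.468, -0.1026, 0.0198]
ee_rot: [-1.57, -0.0, -1.666]
wrist_force: [0.4, -0.6, 0.2]
width: 0.0006
```

```bash
python3 - <<'E'
from h import *
st()
s=snap('side','s6.png'); 
a=cv2.imread('pics/s6.png')[180:270,220:340]; cv2.imwrite('pics/s6z.png',cv2.resize(a,None,fx=6.5,fy=6.5,interpolation=cv2.INTER_CUBIC))
s2=snap('wrist','w6.png')
o=robot.get_obs();p=np.array(o['tool_pos']);f=np.array([*(Rb@[1,0]),0]);l=np.array([*(Rb@[0,1]),0])
for yt in (.019,0,-.019,-.059,-.078): print(yt,((proj(s,p-[0,0,yt]-f*.008-l*.012)-[220,180])*6.5).round())
E
```

```text
t 7.85 bay mm [-186.8 -127.8] z 19.8 yawerr deg -0.03 F bay [ 0.4 -0.6] 0.2 w 0.0005612394465144972 q [-0.33  0.02  1.77 -0.    1.34  1.33]
0.019 [290. 502.]
0 [290. 472.]
-0.019 [290. 441.]
-0.059 [290. 374.]
-0.078 [290. 342.]
```

View pics/s6z.png

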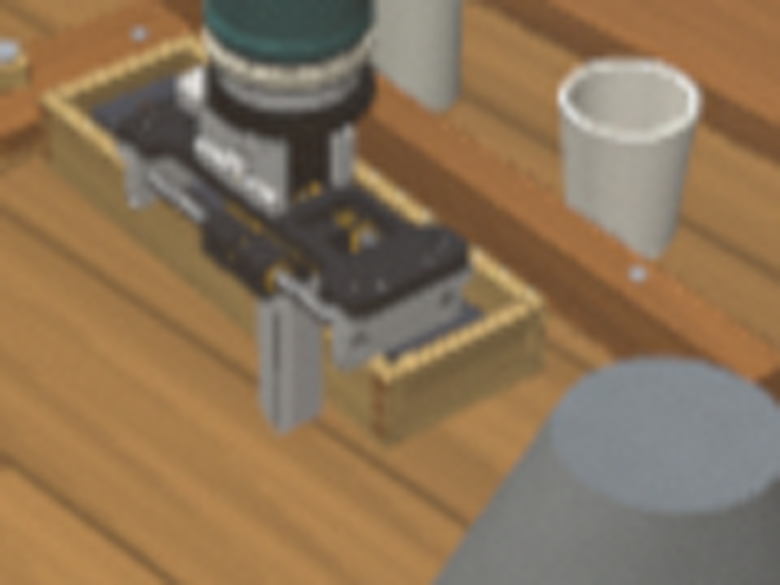

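View pics/w6.png

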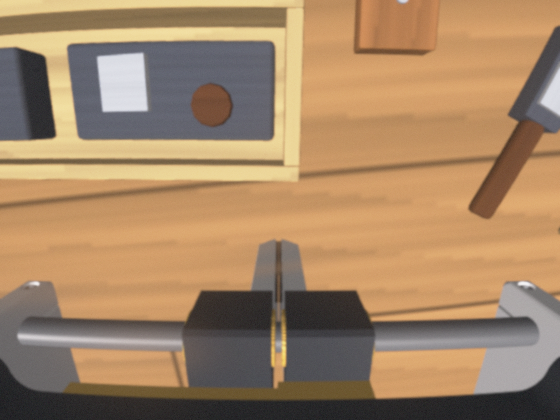

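```bash
python3 - <<'E'
from h import *
s=imaging.snapshot('side')
for u,v in [(345,370),(288,432),(455,300)]:
  for z in (.02,.03,.04,.05,.06,.08,.09,.1,.11,.12,.13,.14):
    print(u,v,z,np.round(1000*bay(at_z(s,[220+u/6.5,180+v/6.5],z))).astype(int))
E
```

```text
345 370 0.02 [-128  -97]
345 370 0.03 [-135 -107]
345 370 0.04 [-143 -116]
345 370 0.05 [-151 -126]
345 370 0.06 [-158 -135]
345 370 0.08 [-174 -154]
345 370 0.09 [-182 -164]
345 370 0.1 [-189 -173]
345 370 0.11 [-197 -183]
345 370 0.12 [-205 -193]
345 370 0.13 [-213 -202]
345 370 0.14 [-220 -212]
288 432 0.02 [-178 -117]
288 432 0.03 [-185 -126]
288 432 0.04 [-193 -136]
288 432 0.05 [-200 -145]
288 432 0.06 [-207 -154]
288 432 0.08 [-222 -173]
288 432 0.09 [-229 -182]
288 432 0.1 [-236 -192]
288 432 0.11 [-243 -201]
288 432 0.12 [-251 -210]
288 432 0.13 [-258 -220]
288 432 0.14 [-265 -229]
455 300 0.02 [-49 -88]
455 300 0.03 [-58 -97]
455 300 0.04 [ -66 -107]
455 300 0.05 [ -75 -117]
455 300 0.06 [ -83 -126]
455 300 0.08 [-100 -146]
455 300 0.09 [-109 -155]
455 300 0.1 [-117 -165]
455 300 0.11 [-126 -175]
455 300 0.12 [-134 -184]
455 300 0.13 [-143 -194]
455 300 0.14 [-151 -203]
```

Body and tip geometry both fit a tip about 24 mm above the reported TCP z: tip z is now about 0.044 and the body is at 0.14. I'll use that offset.

Request:
send_rows(moves="1 0 0.005 0 0;1 0 0.005 0 0;1 0 0.005 0 0;1 0 0.004 0 0;1 0 0 0.006 0;1 0 0 0.006 0;1 0 0 0.006 0;1 0 0 0.006 0;1 0 0 0 0;1 0 0 0 0")

```text
time: 8.83
tool_pos: [0.492, -0.1049, 0.0004]
ee_rot: [-1.571, -0.0, -1.666]
wrist_force: [-0.7, 0.5, 0.0]
width: 0.0007
```

```bash
python3 - <<'E'
from h import *
st()
s=snap('side','s7.png'); 
a=cv2.imread('pics/s7.png')[180:270,220:340]; cv2.imwrite('pics/s7z.png',cv2.resize(a,None,fx=6.5,fy=6.5,interpolation=cv2.INTER_CUBIC))
E
```

```text
t 8.83 bay mm [-162.6 -127.8] z 0.4 yawerr deg -0.02 F bay [-0.7  0.5] 0.0 w 0.0006603534043109378 q [-0.32  0.1   1.74 -0.    1.31  1.34]
```

View pics/s7z.png

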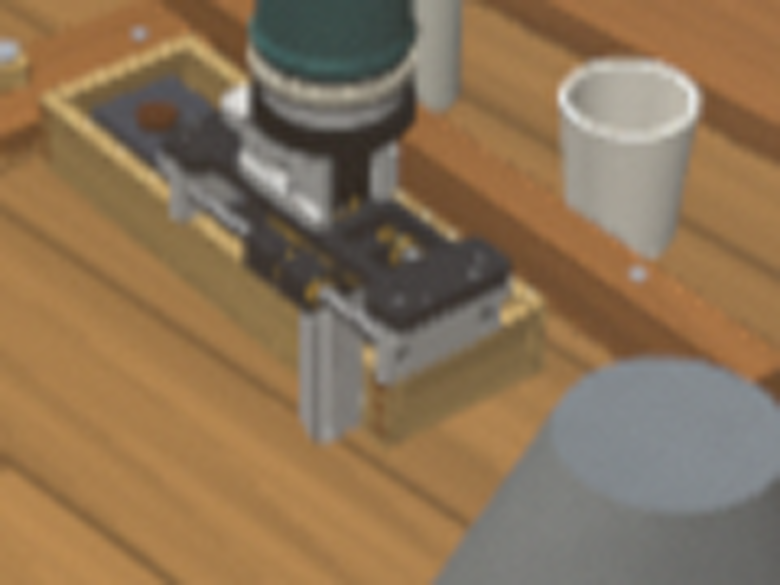

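Request:
send_rows(moves="1 0 0 0 0;1 0 0 0 0;1 0 0 0.004 0;1 0 0 0.004 0;1 0 0 0.004 0;1 0 0 0.004 0;1 0 -0.001 0.004 0;1 0 -0.001 0.004 0;1 0 -0.001 0.004 0;1 0 -0.001 0.004 0")

```text
time: 9.72
tool_pos: [0.5156, -0.109, 0.0005]
ee_rot: [-1.589, -0.004, -1.666]
wrist_force: [-12.5, -5.8, -5.6]
width: 0.0006
```

```bash
python3 - <<'E'
from h import *
st()
E
```

```text
t 9.72 bay mm [-138.8 -129.7] z 0.5 yawerr deg -0.01 F bay [-11.8  -7. ] -5.6 w 0.0005841005406915525 q [-0.31  0.16  1.66 -0.01  1.33  1.36]
```

Request:
send_rows(moves="1 0 -0.001 0.004 0;1 0 -0.001 0.004 0;1 0 -0.001 0.004 0;1 0 -0.001 0.004 0;1 0 -0.001 0.004 0;1 0 -0.001 0.004 0;1 0 0 0 0;1 0 0 0 0;1 0 0 0 0;1 0 0 0 0")

```text
time: 10.55
tool_pos: [0.5408, -0.1099, 0.0057]
ee_rot: [-1.586, -0.0, -1.666]
wrist_force: [-7.6, -2.4, -5.7]
width: 0.0004
```

```bash
python3 - <<'E'
from h import *
st()
s=snap('wrist','w8.png')
E
```

```text
t 10.55 bay mm [-113.6 -128.2] z 5.7 yawerr deg -0.03 F bay [-7.3 -3.1] -5.7 w 0.00036664725762641255 q [-0.3   0.21  1.6  -0.    1.35  1.37]
```

View pics/w8.png

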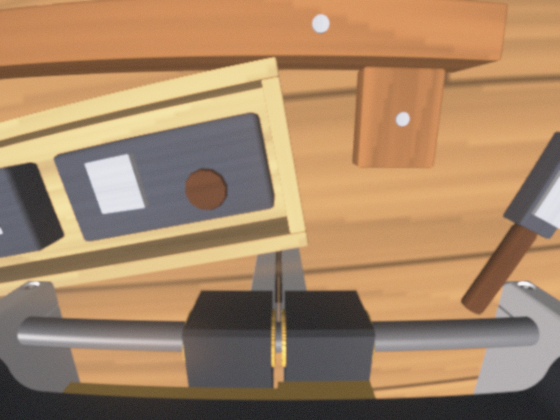

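The wrist view shows the tray turned, with its far right corner at (275,60) almost at the fence and its near right corner at (305,242).

```bash
cat >> h.py <<'E'
def tray(FR=None,NR=None,FL=None,NL=None):
    """fit pose from bay-frame corner points"""
    m=[(np.array(q),np.array(p)) for q,p in (((.05,-.15),FR),((-.05,-.15),NR),((.05,.15),FL),((-.05,.15),NL)) if p is not None]
    A=np.mean([a for a,_ in m],0);B=np.mean([b for _,b in m],0)
    c=sum(np.dot(a-A,b-B) for a,b in m); d=sum((a-A)[0]*(b-B)[1]-(a-A)[1]*(b-B)[0] for a,b in m)
    th=np.arctan2(d,c);r=np.array([[np.cos(th),-np.sin(th)],[np.sin(th),np.cos(th)]])
    o=B-r@A
    cs={n:np.round(1000*(o+r@np.array(q)),1) for n,q in dict(FL=(.05,.15),FR=(.05,-.15),NL=(-.05,.15),NR=(-.05,-.15)).items()}
    print('tray',np.round(1000*o,1),'yaw deg',np.round(np.degrees(th),2),cs); return o,th
E
python3 - <<'E'
from h import *
s=imaging.snapshot('wrist')
fr=bay(at_z(s,[275,60],.05));nr=bay(at_z(s,[305,242],.05));print(fr,nr)
tray(FR=fr,NR=nr)
print(1000*bay(at_z(s,[270,57],.045)),1000*bay(at_z(s,[100,65],.045)),1000*bay(at_z(s,[330,67],.0)))
lm(s)
s=snap('top','t8.png')
a=cv2.imread('pics/t8.png')[150:270,160:380]; cv2.imwrite('pics/t8z.png',cv2.resize(a,None,fx=3.6,fy=3.6,interpolation=cv2.INTER_CUBIC))
E
```

```text
[-0.00141413 -0.12672   ] [-0.09602503 -0.14363853]
tray [-75.1  12.5] yaw deg 10.14 {'FL': array([-52.3, 168.9]), 'FR': array([   0.5, -126.4]), 'NL': array([-150.7,  151.3]), 'NR': array([ -97.9, -144. ])}
[   0.90294689 -124.19370952] [ -1.29322961 -37.27279954] [   3.86675737 -161.63589681]
tray_right_near 0.78 [308.2 247.4] [ 0.5533 -0.1285  0.05  ]
tray_left_far 0.29 [ 88.2 190.3] [ 0.5983 -0.0102  0.05  ]
tray_right_far 0.64 [275.1  53. ] [ 0.6557 -0.1194  0.05  ]
keeper_pivot 0.52 [79.5 74.7] [ 0.66   -0.0123  0.036 ]
bay 0.9 [79.8 74.4] [0.6678 0.0099 0.    ]
tray 0.83 [ 88.1 191.2] [0.5894 0.0247 0.    ]
```

View pics/t8z.png

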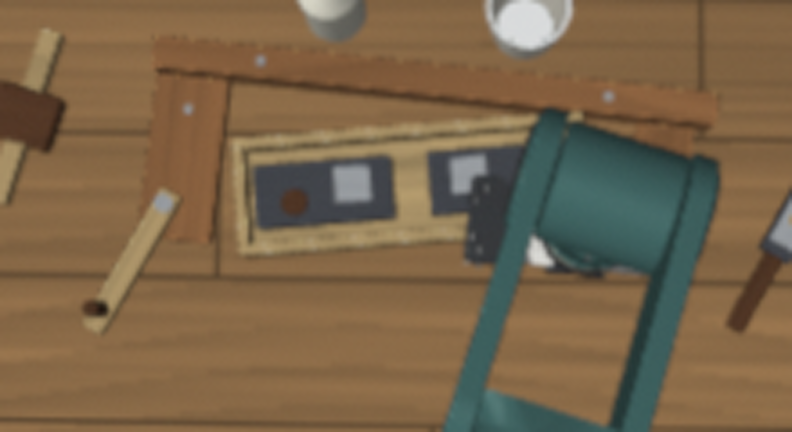

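Request:
send_rows(moves="1 0 0 -0.02 0;1 0 0 -0.02 0;1 0 0 -0.02 0;1 0 0 -0.014 0;1 -0.04 0.002 0 0;1 -0.04 0.002 0 0;1 -0.04 0.002 0 0;1 -0.04 0.002 0 0;1 -0.04 0.002 0 0;1 -0.04 0 0 0")

```text
time: 11.93
tool_pos: [0.4963, 0.1378, -0.0]
ee_rot: [-1.571, -0.0, -1.666]
wrist_force: [1.3, -0.1, 0.3]
width: 0.0001
```

Request:
send_rows(moves="1 -0.025 0 0 0;1 0 0 0 0;1 0 0 0 0;1 0 0 0 0;1 0 0 0 0;1 0 0 0 0;1 0 0 0 0;1 0 0 0 0;1 0 0 0 0;1 0 0 0 0")

```text
time: 12.77
tool_pos: [0.4988, 0.1604, 0.0002]
ee_rot: [-1.571, -0.0, -1.667]
wrist_force: [-0.4, -0.6, 0.1]
width: 0.0005
```

```bash
python3 - <<'E'
from h import *
st()
s=snap('wrist','w9.png');lm(s)
s=snap('top','t9.png')
a=cv2.imread('pics/t9.png')[150:270,160:380]; cv2.imwrite('pics/t9z.png',cv2.resize(a,None,fx=3.6,fy=3.6,interpolation=cv2.INTER_CUBIC))
E
```

```text
t 12.77 bay mm [-181.   136.9] z 0.2 yawerr deg -0.08 F bay [-0.3 -0.7] 0.1 w 0.0005359204465081944 q [ 0.2   0.14  1.69 -0.    1.31  1.87]
tray_left_near 0.76 [254.1 227.5] [0.5273 0.1706 0.05  ]
tray_left_far 0.94 [210.9  23.3] [0.628  0.1792 0.05  ]
tray_left_far 0.67 [468.7  91.3] [0.5877 0.0573 0.05  ]
keeper_pivot 0.71 [127.1 154.5] [0.5721 0.2383 0.036 ]
tray 0.69 [469.7  91.3] [0.5906 0.0249 0.    ]
```

View pics/w9.png

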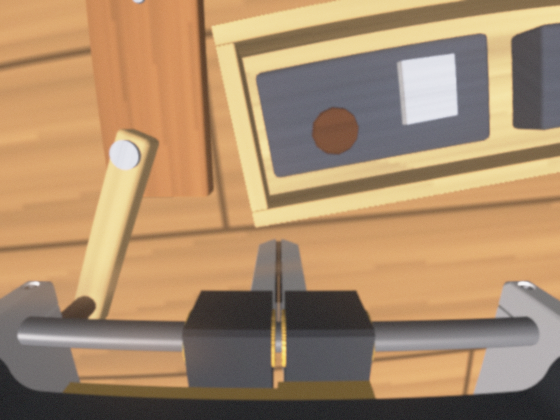

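View pics/t9z.png

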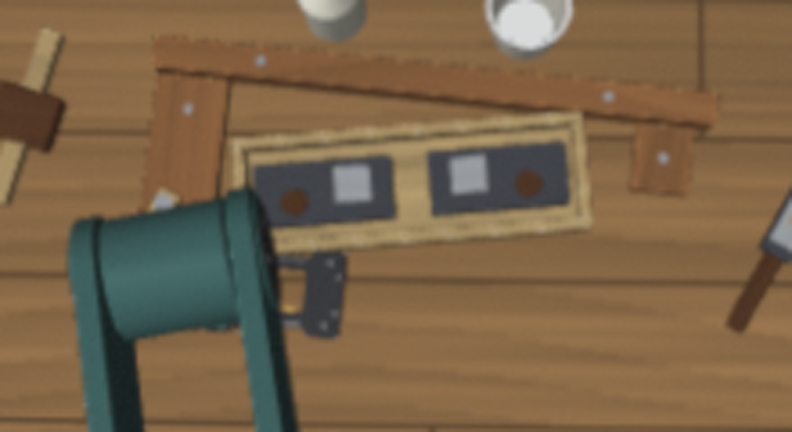

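```bash
python3 - <<'E'
from h import *
s=imaging.snapshot('wrist')
w=lambda u,v,z=.05:bay(at_z(s,[u,v],z))
tray(FL=w(213,28),NL=w(258,225)); print(w(258,225),w(213,28), w(212,193,.018),w(125,155,.036))
s2=imaging.snapshot('top')
t=lambda u,v,z=.05:bay(at_z(s2,[160+u/3.6-.36,150+v/3.6-.36],z))
tray(FR=t(581,112),NR=t(590,230),FL=t(234,140))
E
```

```text
tray [-74.5  10.7] yaw deg 11.44 {'FL': array([-55.3, 167.6]), 'FR': array([   4.2, -126.4]), 'NL': array([-153.3,  147.8]), 'NR': array([ -93.8, -146.2])}
[-0.15222357  0.14802882] [-0.05631291  0.1674365 ] [-0.14175117  0.17914781] [-0.11581018  0.22310113]
tray [-77.8   9.5] yaw deg 10.42 {'FL': array([-55.8, 166.1]), 'FR': array([  -1.5, -128.9]), 'NL': array([-154.1,  148. ]), 'NR': array([ -99.9, -147. ])}
```

Request:
send_rows(moves="1 0 0 0.004 0;1 0 0 0.004 0;1 0 0 0.004 0;1 0 0 0.004 0;1 0 0 0.004 0;1 0 -0.001 0.004 0;1 0 -0.001 0.004 0;1 0 -0.001 0.004 0;1 0 -0.001 0.004 0;1 0 -0.001 0.004 0")

```text
time: 14.2
tool_pos: [0.5308, 0.1593, 0.001]
ee_rot: [-1.589, 0.001, -1.664]
wrist_force: [-10.3, 5.5, -4.8]
width: 0.0005
```

Request:
send_rows(moves="1 0 -0.001 0.004 0;1 0 -0.001 0.004 0;1 0 -0.001 0.004 0;1 0 -0.001 0.004 0;1 0 -0.001 0.004 0;1 0 -0.001 0.004 0;1 0 -0.001 0.004 0;1 0 0 0.004 0;1 0 0 0 0;1 0 0 0 0")

```text
time: 15.03
tool_pos: [0.5633, 0.1556, 0.0072]
ee_rot: [-1.588, 0.001, -1.666]
wrist_force: [-8.5, 3.6, -7.2]
width: 0.0007
```

```bash
python3 - <<'E'
from h import *
st()
s=snap('wrist','w10.png');lm(s)
E
```

```text
t 15.03 bay mm [-116.3  138.3] z 7.2 yawerr deg -0.01 F bay [-8.8  2.8] -7.2 w 0.0006579400314246182 q [0.17 0.27 1.51 0.01 1.37 1.83]
tray_left_near 0.58 [236.7 246.7] [0.5795 0.1779 0.05  ]
tray_left_far 0.76 [243.9  59.7] [0.677  0.1616 0.05  ]
tray_left_far 0.51 [483.3  71.5] [0.6626 0.042  0.05  ]
keeper_pivot 0.94 [146.9 257. ] [0.5715 0.2394 0.036 ]
bay 0.69 [481.7  72. ] [0.6674 0.0093 0.    ]
tray 0.77 [458.9 171.1] [0.6013 0.0211 0.    ]
```

View pics/w10.png

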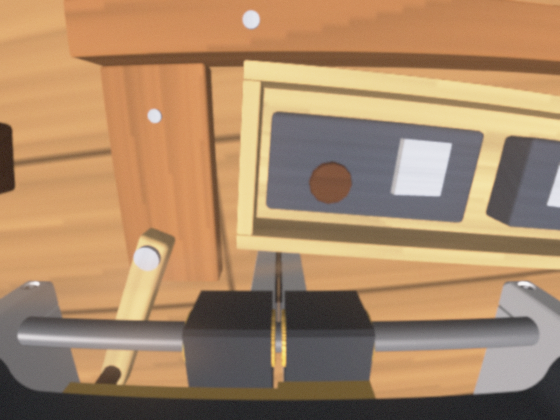

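```bash
python3 - <<'E'
from h import *
s=imaging.snapshot('wrist')
w=lambda u,v,z=.05:bay(at_z(s,[u,v],z))
tray(FL=w(245,63),NL=w(237,247)); print(w(245,63),w(237,247), 'fence top edge',w(180,54,.045),w(245,54,.045),w(400,52,.045))
E
```

```text
tray [-65.1   8.5] yaw deg -4.34 {'FL': array([ -3.9, 154.3]), 'FR': array([ -26.6, -144.9]), 'NL': array([-103.7,  161.8]), 'NR': array([-126.3, -137.3])}
[-0.00513302  0.15435887] [-0.10246355  0.16173776] fence top edge [0.00036129 0.18758903] [-3.90448629e-05  1.54775354e-01] [0.00182301 0.07667766]
```

Request:
send_rows(moves="1 0 0 -0.023 0;1 0 0 -0.023 0;1 0.04 0.002 0 0;1 0.04 0.002 0 0;1 0.04 0.002 0 0;1 0.04 0.002 0 0;1 0.04 0.002 0 0;1 0.04 0.002 0 0;1 0.025 0 0 0;1 0 0 0 0")

```text
time: 16.37
tool_pos: [0.4993, -0.1105, 0.0003]
ee_rot: [-1.57, -0.002, -1.672]
wrist_force: [0.3, 0.7, -0.7]
width: 0.0002
```

```bash
python3 - <<'E'
from h import *
s=snap('wrist','w11.png')
st()
E
```

```text
t 16.42 bay mm [-154.9 -130.1] z 0.2 yawerr deg -0.3 F bay [-0.9  0.4] -0.5 w 0.0003224318354837248 q [-0.32  0.11  1.72 -0.    1.31  1.35]
```

View pics/w11.png

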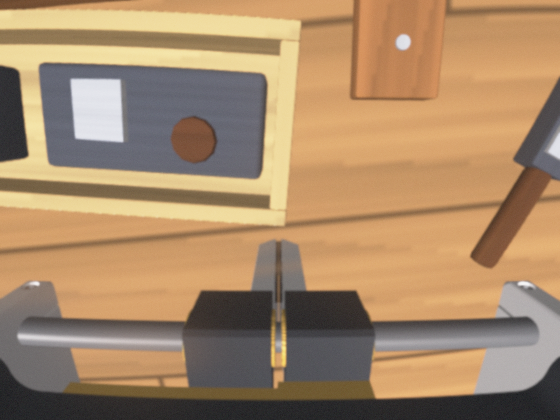

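Request:
send_rows(moves="1 -0.006 0 0.004 0;1 0 0 0.004 0;1 0 0 0.004 0;1 0 0 0.004 0;1 0 -0.001 0.004 0;1 0 -0.001 0.004 0;1 0 -0.001 0.004 0;1 0 -0.001 0.004 0;1 0 -0.001 0.004 0;1 0 -0.001 0.004 0")

```text
time: 17.25
tool_pos: [0.5324, -0.1031, 0.0018]
ee_rot: [-1.588, -0.001, -1.666]
wrist_force: [-10.0, -2.7, -6.4]
width: 0.0003
```

Request:
send_rows(moves="1 0 -0.001 0.004 0;1 0 -0.001 0.004 0;1 0 0 0 0;1 0 0 0 0;1 0 0 0 0;1 0 0 0 0;1 0 0 0 0;1 0 0 0 0;1 0 0 0 0;1 0 0 0 0")

```text
time: 18.08
tool_pos: [0.5411, -0.1036, 0.0037]
ee_rot: [-1.587, -0.001, -1.665]
wrist_force: [-8.3, -2.2, -5.5]
width: 0.0004
```

```bash
python3 - <<'E'
from h import *
st()
s=snap('wrist','w12.png');
E
```

```text
t 18.08 bay mm [-113.9 -121.9] z 3.7 yawerr deg 0.02 F bay [-8. -3.] -5.5 w 0.00040585853150353605 q [-0.29  0.21  1.6  -0.    1.35  1.38]
```

View pics/w12.png

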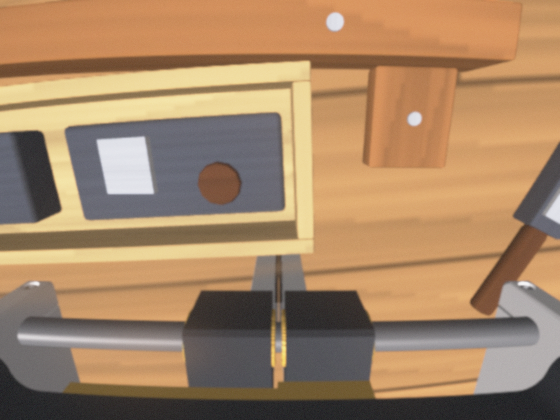

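```bash
python3 - <<'E'
from h import *
s=imaging.snapshot('wrist')
w=lambda u,v,z=.05:bay(at_z(s,[u,v],z))
tray(FR=w(309,63),NR=w(313,252)); print(w(309,63),w(313,252), 'fence top edge',w(200,57,.045),w(300,56,.045),'slope pts',w(100,83),w(0,90))
E
```

```text
tray [-60.5  10.7] yaw deg 3.07 {'FL': array([-18.6, 163.1]), 'FR': array([  -2.5, -136.4]), 'NL': array([-118.5,  157.8]), 'NR': array([-102.4, -141.8])}
[-0.00333737 -0.13648529] [-0.10158957 -0.14175821] fence top edge [ 0.00042297 -0.08326217] [ 0.00072368 -0.13247077] slope pts [-0.01126563 -0.03367596] [-0.01231016  0.02169047]
```

Request:
send_rows(moves="1 0 0 -0.022 0;1 0 0 -0.022 0;1 -0.04 0.002 0 0;1 -0.04 0.002 0 0;1 -0.04 0.002 0 0;1 -0.04 0.002 0 0;1 -0.04 0 0 0;1 -0.04 0 0 0;1 -0.022 0 0 0;1 0 0 0 0")

```text
time: 19.02
tool_pos: [0.5291, 0.1661, 0.0004]
ee_rot: [-1.57, 0.002, -1.66]
wrist_force: [-0.5, -0.2, -0.1]
width: 0.0006
```

Request:
send_rows(moves="1 0 0 0.004 0;1 0 0 0.004 0;1 0 0 0.004 0;1 0 0 0.004 0;1 0 0 0.004 0;1 0 -0.001 0.004 0;1 0 -0.001 0.004 0;1 0 -0.001 0.004 0;1 0 -0.001 0.004 0;1 0 -0.001 0.004 0")

```text
time: 19.85
tool_pos: [0.5616, 0.1587, 0.0013]
ee_rot: [-1.588, 0.001, -1.666]
wrist_force: [-9.3, 5.8, -6.7]
width: 0.0003
```

```bash
python3 - <<'E'
from h import *
st()
E
```

```text
t 19.85 bay mm [-118.3  141.2] z 1.3 yawerr deg -0.02 F bay [-9.8  4.9] -6.7 w 0.0002766157289090977 q [0.17 0.28 1.52 0.01 1.36 1.84]
```

Request:
send_rows(moves="1 0 -0.001 0.004 0;1 0 -0.001 0.003 0;1 0 0 0 0;1 0 0 0 0;1 0 0 0 0;1 0 0 0 0;1 0 0 0 0;1 0 0 0 0;1 0 0 0 0;1 0 0 0 0")

```text
time: 20.68
tool_pos: [0.5688, 0.1576, 0.0026]
ee_rot: [-1.587, 0.0, -1.666]
wrist_force: [-8.9, 3.9, -6.2]
width: -0.0001
```

```bash
python3 - <<'E'
from h import *
st()
s=snap('wrist','w13.png');
E
```

```text
t 20.68 bay mm [-111.   140.8] z 2.6 yawerr deg -0.04 F bay [-9.3  3. ] -6.2 w -5.58987655208291e-05 q [0.17 0.29 1.51 0.   1.36 1.84]
```

View pics/w13.png

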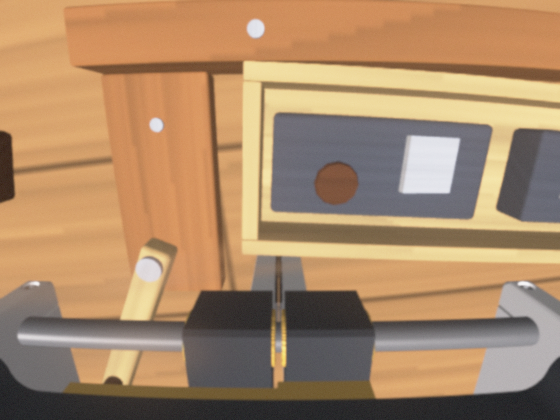

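```bash
python3 - <<'E'
from h import *
s=imaging.snapshot('wrist')
w=lambda u,v,z=.05:bay(at_z(s,[u,v],z))
tray(FL=w(245,63),NL=w(243,254)); print(w(245,63),w(243,254), 'fence top edge',w(180,61,.045),w(245,61,.045),w(540,66,.045),'far edge', w(530,81))
E
```

```text
tray [-56.1   8.6] yaw deg -2.31 {'FL': array([-1.000e-01,  1.564e+02]), 'FR': array([ -12.2, -143.3]), 'NL': array([-100. ,  160.5]), 'NR': array([-112.1, -139.3])}
[-0.00068512  0.15644432] [-0.09945703  0.16043079] fence top edge [0.00149488 0.18898737] [0.00110837 0.15693575] [0.00293005 0.00535766] far edge [-0.00546277  0.01387449]
```

Request:
send_rows(moves="1 0 0 -0.018 0;1 0 0 -0.018 0;1 0.04 0.002 0 0;1 0.04 0.002 0 0;1 0.04 0.002 0 0;1 0.04 0.001 0 0;1 0.04 0 0 0;1 0.04 0 0 0;1 0.026 0 0 0;1 0 0 0 0")

```text
time: 21.62
tool_pos: [0.5144, -0.1105, 0.0007]
ee_rot: [-1.569, -0.003, -1.672]
wrist_force: [0.3, 0.4, -0.4]
width: 0.0009
```

Request:
send_rows(moves="1 0 0 0.004 0;1 0 0 0.004 0;1 0 0 0.004 0;1 0 0 0.004 0;1 0 -0.001 0.004 0;1 0 -0.001 0.004 0;1 0 -0.001 0.004 0;1 0 -0.001 0.004 0;1 0 -0.001 0.004 0;1 0 0 0 0")

```text
time: 22.45
tool_pos: [0.544, -0.1083, 0.0011]
ee_rot: [-1.587, -0.002, -1.665]
wrist_force: [-8.9, -4.4, -4.5]
width: 0.0001
```

```bash
python3 - <<'E'
from h import *
st()
s=snap('wrist','w14.png');
E
```

```text
t 22.45 bay mm [-110.5 -126.3] z 1.1 yawerr deg 0.05 F bay [-8.4 -5.2] -4.5 w 0.0001379716692706094 q [-0.3   0.22  1.6  -0.01  1.34  1.37]
```

View pics/w14.png

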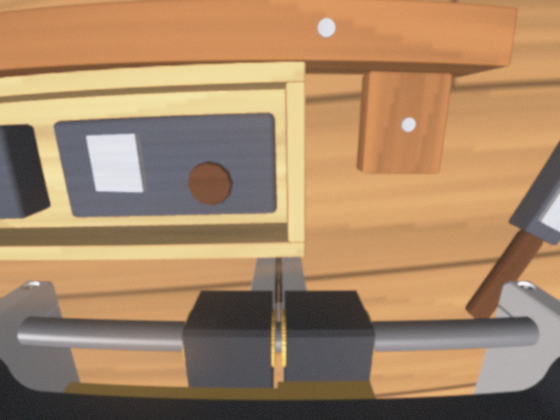

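Request:
send_rows(moves="1 0 0 -0.013 0;1 0 0 -0.013 0;1 -0.04 0.002 0 0;1 -0.04 0.002 0 0;1 -0.04 0.001 0 0;1 -0.04 0 0 0;1 -0.04 0 0 0;1 -0.04 0 0 0;1 -0.026 0 0 0;1 0 0 0 0")

```text
time: 23.33
tool_pos: [0.5499, 0.1652, 0.0004]
ee_rot: [-1.57, 0.003, -1.659]
wrist_force: [0.5, -0.3, -0.2]
width: 0.0005
```

Request:
send_rows(moves="1 0 0 0.004 0;1 0 0 0.004 0;1 0 0 0.004 0;1 0 -0.001 0.004 0;1 0 -0.001 0.004 0;1 0 -0.001 0.004 0;1 0 -0.001 0.003 0;1 0 -0.001 0.002 0;1 0 0 0 0;1 0 0 0 0")

```text
time: 24.17
tool_pos: [0.57, 0.1575, 0.0005]
ee_rot: [-1.591, 0.002, -1.667]
wrist_force: [-13.0, 6.7, -3.0]
width: 0.0005
```

```bash
python3 - <<'E'
from h import *
st()
s=snap('wrist','w15.png');
E
```

```text
t 24.17 bay mm [-109.8  140.7] z 0.5 yawerr deg -0.1 F bay [-13.6   5.4] -3.0 w 0.00045336886694757487 q [0.17 0.3  1.5  0.01 1.36 1.83]
```

View pics/w15.png

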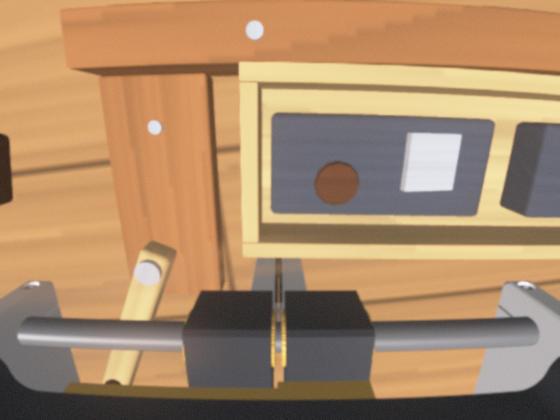

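Request:
send_rows(moves="1 0 0 -0.013 0;1 0 0 -0.012 0;1 0.04 0.002 0 0;1 0.04 0.002 0 0;1 0.04 0.001 0 0;1 0.04 0 0 0;1 0.04 0 0 0;1 0.04 0 0 0;1 0.026 0 0 0;1 0 0 0 0")

```text
time: 25.05
tool_pos: [0.528, -0.1129, 0.0006]
ee_rot: [-1.57, -0.003, -1.674]
wrist_force: [0.9, -0.7, 0.1]
width: 0.0003
```

Request:
send_rows(moves="1 0 0 0.004 0;1 0 0 0.004 0;1 0 -0.001 0.004 0;1 0 -0.001 0.004 0;1 0 -0.001 0.004 0;1 0 -0.001 0.003 0;1 0 -0.001 0.002 0;1 0 0 0 0;1 0 0 0 0;1 0 0 0 0")

```text
time: 25.88
tool_pos: [0.5455, -0.1084, 0.0013]
ee_rot: [-1.589, -0.003, -1.664]
wrist_force: [-13.1, -3.6, -2.0]
width: 0.0005
```

```bash
python3 - <<'E'
from h import *
st()
s=snap('wrist','w16.png');
E
```

```text
t 25.88 bay mm [-109.  -126.3] z 1.3 yawerr deg 0.09 F bay [-12.7  -4.9] -2.0 w 0.0004950545822082856 q [-0.29  0.22  1.59 -0.01  1.35  1.37]
```

View pics/w16.png

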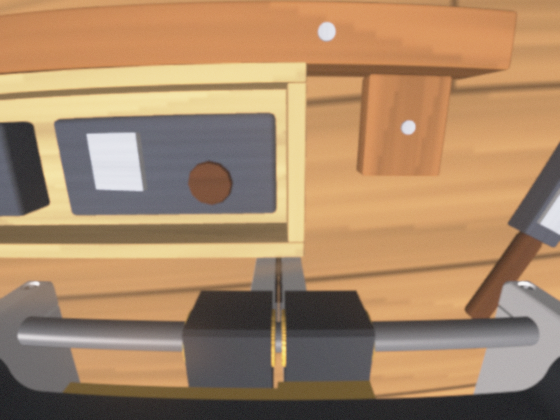

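Request:
send_rows(moves="1 0 0 -0.01 0;1 0 0 -0.01 0;1 -0.04 0.002 0 0;1 -0.04 0.002 0 0;1 -0.04 0.001 0 0;1 -0.04 0 0 0;1 -0.04 0 0 0;1 -0.04 0 0 0;1 -0.026 0 0 0;1 0 0 0 0")

```text
time: 26.77
tool_pos: [0.5591, 0.1646, 0.0012]
ee_rot: [-1.568, 0.004, -1.659]
wrist_force: [-0.5, -1.1, 0.1]
width: 0.0004
```

Request:
send_rows(moves="1 0 0 0.003 0;1 0 0 0.003 0;1 0 -0.001 0.004 0;1 0 -0.001 0.003 0;1 0 -0.001 0.003 0;1 0 -0.001 0.003 0;1 0 -0.001 0.001 0;1 0 0 0 0;1 0 0 0 0;1 0 0 0 0")

```text
time: 27.6
tool_pos: [0.5703, 0.157, 0.0013]
ee_rot: [-1.59, 0.001, -1.667]
wrist_force: [-13.3, 6.4, -1.6]
width: 0.0004
```

```bash
python3 - <<'E'
from h import *
st()
s=snap('wrist','w17.png');
E
```

```text
t 27.6 bay mm [-109.5  140.2] z 1.3 yawerr deg -0.1 F bay [-13.9   5.1] -1.6 w 0.0004350160423066415 q [0.17 0.3  1.5  0.01 1.36 1.83]
```

Request:
send_rows(moves="1 0 0 -0.01 0;1 0 0 -0.01 0;1 0.04 0.002 0 0;1 0.04 0.002 0 0;1 0.04 0.001 0 0;1 0.04 0 0 0;1 0.04 0 0 0;1 0.04 0 0 0;1 0.026 0 0 0;1 0 0 0 0")

```text
time: 28.48
tool_pos: [0.5334, -0.1132, 0.0015]
ee_rot: [-1.568, -0.004, -1.674]
wrist_force: [0.6, 0.5, -0.1]
width: 0.0004
```

Request:
send_rows(moves="1 0 0 0.003 0;1 0 0 0.003 0;1 0 -0.001 0.004 0;1 0 -0.001 0.003 0;1 0 -0.001 0.003 0;1 0 -0.001 0.003 0;1 0 -0.001 0.001 0;1 0 0 0 0;1 0 0 0 0;1 0 0 0 0")

```text
time: 29.32
tool_pos: [0.5458, -0.1075, 0.0019]
ee_rot: [-1.589, -0.001, -1.664]
wrist_force: [-13.3, -1.6, 0.5]
width: 0.0003
```

```bash
python3 - <<'E'
from h import *
st()
s=snap('wrist','w18.png');
E
```

```text
t 29.32 bay mm [-108.9 -125.3] z 1.9 yawerr deg 0.08 F bay [-13.1  -2.9] 0.5 w 0.000285651434071218 q [-0.29  0.22  1.59 -0.    1.35  1.37]
```

View pics/w17.png

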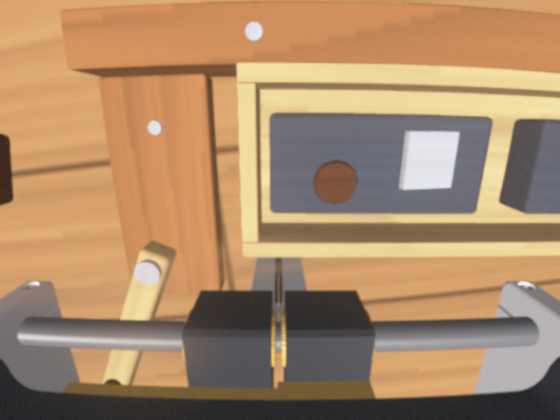

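View pics/w18.png

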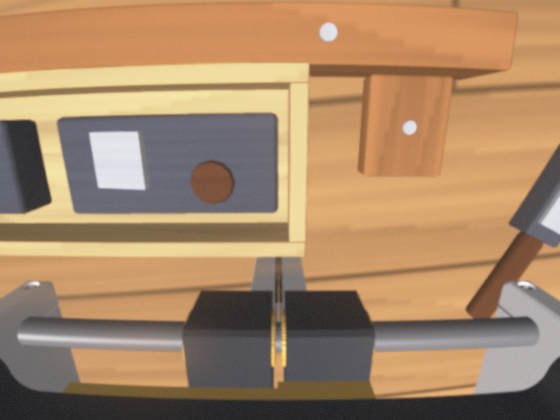

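Both corners read flush at the same TCP x on repeated pushes (left −109.8/−109.5, right −109.0/−108.9), at about 13 N. I'll do one last left touch and then go to the keeper.

Request:
send_rows(moves="1 0 0 -0.01 0;1 0 0 -0.01 0;1 -0.04 0.002 0 0;1 -0.04 0.002 0 0;1 -0.04 0.001 0 0;1 -0.04 0 0 0;1 -0.04 0 0 0;1 -0.04 0 0 0;1 -0.026 0 0 0;1 0 0 0 0")

```text
time: 30.2
tool_pos: [0.5592, 0.1644, 0.0012]
ee_rot: [-1.568, 0.004, -1.659]
wrist_force: [-0.5, -0.1, 0.0]
width: 0.0004
```

Request:
send_rows(moves="1 0 0 0.003 0;1 0 0 0.003 0;1 0 -0.001 0.004 0;1 0 -0.001 0.003 0;1 0 -0.001 0.003 0;1 0 -0.001 0.003 0;1 0 -0.001 0.002 0;1 0 0 0 0;1 0 0 0 0;1 0 0 0 0")

```text
time: 31.03
tool_pos: [0.5702, 0.1561, 0.0018]
ee_rot: [-1.592, -0.001, -1.667]
wrist_force: [-16.4, 2.4, 1.9]
width: 0.0005
```

```bash
python3 - <<'E'
from h import *
st()
E
```

```text
t 31.03 bay mm [-109.5  139.3] z 1.8 yawerr deg -0.09 F bay [-16.5   0.9] 1.9 w 0.0005123376649303473 q [0.17 0.3  1.5  0.   1.37 1.83]
```

Request:
send_rows(moves="1 0 0 -0.015 0;1 0 0 -0.015 0;1 0 -0.01 -0.015 0;1 0 -0.03 -0.015 0;1 0 -0.03 -0.015 0;1 0 -0.03 -0.015 0;1 0 0 -0.02 0;1 0 0 -0.01 0;1 0 0 0 0;1 0 0 0 0")

```text
time: 31.87
tool_pos: [0.4599, 0.1667, 0.1042]
ee_rot: [-1.572, -0.001, -1.667]
wrist_force: [-0.0, 0.1, -0.5]
width: 0.0003
```

```bash
python3 - <<'E'
from h import *
st()
s=snap('wrist','w19.png');lm(s)
s=snap('top','t19.png');lm(s)
a=cv2.imread('pics/t19.png')[150:270,160:380]; cv2.imwrite('pics/t19z.png',cv2.resize(a,None,fx=3.6,fy=3.6,interpolation=cv2.INTER_CUBIC))
E
```

```text
t 31.87 bay mm [-220.3  139.5] z 104.2 yawerr deg -0.08 F bay [-0.   0.1] -0.5 w 0.0003115016801006164 q [ 0.23 -0.02  1.64 -0.    1.52  1.9 ]
tray_left_near 0.7 [253.1  73.1] [0.5829 0.1749 0.05  ]
keeper_pivot 0.84 [182.4  98. ] [0.5716 0.239  0.036 ]
tray 0.7 [417.7  29. ] [0.6179 0.0188 0.    ]
tray_left_near 0.92 [225.9 202.6] [0.5824 0.1703 0.05  ]
tray_right_near 0.59 [327. 209.] [ 0.5662 -0.1389  0.05  ]
tray_left_far 0.55 [228.3 170.8] [0.6812 0.1654 0.05  ]
tray_right_far 0.64 [326.8 182.4] [ 0.6482 -0.1382  0.05  ]
tray_right_far 0.29 [402.8 260.9] [ 0.4107 -0.3702  0.05  ]
keeper_pivot 0.66 [205.8 207.3] [0.5686 0.2347 0.036 ]
bay 0.63 [279.4 179. ] [0.6653 0.0084 0.    ]
bay 0.37 [224.1 202.8] [0.587  0.1836 0.    ]
```

View pics/w19.png

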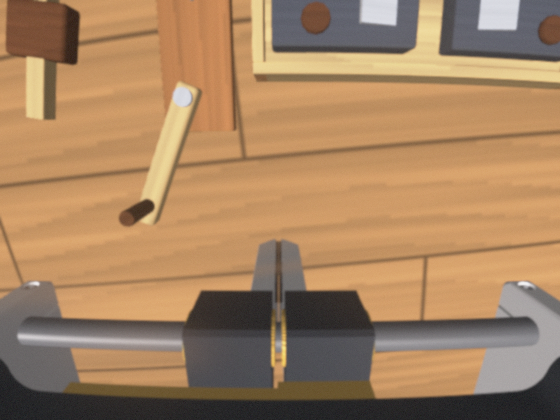

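View pics/t19z.png

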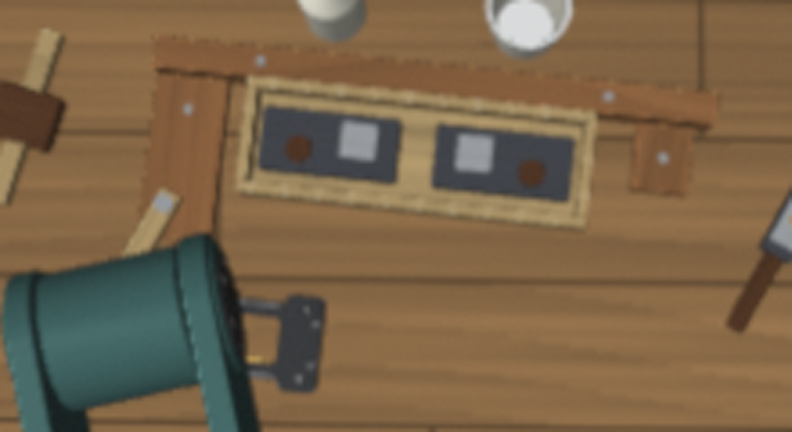

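The tray looks flush along the fence in the top view. In the wrist view the peg top is at about (130,217) and the pivot at (183,96).

```bash
python3 - <<'E'
from h import *
s=imaging.snapshot('wrist')
w=lambda u,v,z=.05:1000*bay(at_z(s,[u,v],z))
pg=w(130,216,.08);pv=w(183,96,.036);print(pg,pv,np.linalg.norm(pg-pv),np.degrees(np.arctan2(-(pg-pv)[1],-(pg-pv)[0])),w(147,207,.036))
s=imaging.snapshot('top')
t=lambda u,v,z=.05:1000*bay(at_z(s,[160+u/3.6-.36,150+v/3.6-.36],z))
for n,u,v,z in [('FL',252,76,.05),('FR',597,114,.05),('NR',586,227,.05),('NL',238,190,.05),('fe',162,71,.045),('fe2',709,128,.045)]: print(n,t(u,v,z))
E
```

```text
[-209.39186747  260.35330912] [-113.95563547  222.68947402] 102.59940961484102 -21.53663251941022 [-213.8874806   265.65357018]
FL [  0.71081545 155.05542812]
FR [  -1.08709916 -141.83322804]
NR [ -98.27213004 -141.89515025]
NL [-98.11974539 155.20527123]
fe [ -2.06034784 234.03243123]
fe2 [  -2.04134681 -238.92868245]
```

Request:
send_rows(moves="1 -0.038 0 0.003 0;1 -0.038 0 0.004 0;1 -0.038 0 0 0;1 -0.039 0 0 0;1 0 0 0 0;1 0 0.015 0 0;1 0 0.015 0 0;1 0 0.015 0 0;1 0 0.015 0 0;1 0 0.012 0 0")

```text
time: 33.7
tool_pos: [0.4812, 0.3183, 0.0317]
ee_rot: [-1.572, -0.001, -1.666]
wrist_force: [0.6, -0.6, -0.5]
width: 0.0006
```

```bash
python3 - <<'E'
from h import *
st()
s=snap('wrist','w20.png')
s=snap('side','s20.png')
st()
a=cv2.imread('pics/s20.png')[140:230,150:270]; cv2.imwrite('pics/s20z.png',cv2.resize(a,None,fx=6.5,fy=6.5,interpolation=cv2.INTER_CUBIC))
E
```

```text
t 33.7 bay mm [-213.4  292.5] z 31.7 yawerr deg -0.04 F bay [ 0.6 -0.5] -0.5 w 0.0006211562798646767 q [ 0.49  0.23  1.52 -0.    1.4   2.15]
t 33.8 bay mm [-214.7  291.7] z 30.4 yawerr deg -0.06 F bay [-0.8  0.4] 0.0 w 0.00041011326276027766 q [ 0.49  0.23  1.52 -0.    1.4   2.15]
```

View pics/w20.png

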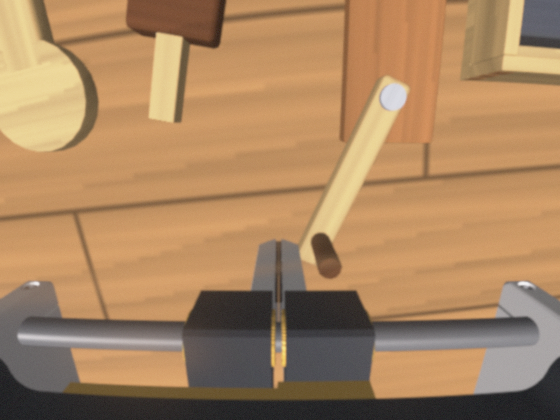

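View pics/s20z.png

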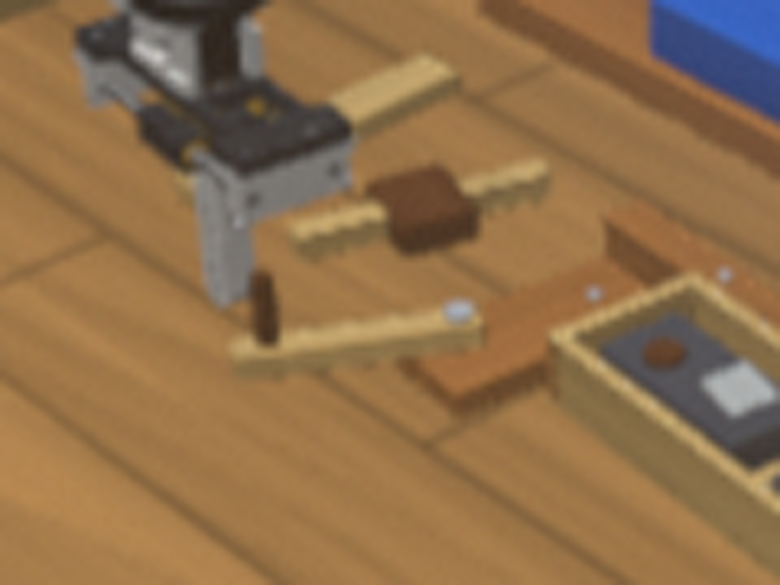

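Request:
send_rows(moves="1 0.0065 0 0 0;1 0.0065 0 -0.001 0;1 0.0065 0 -0.001 0;1 0.0065 0 -0.001 0;1 0.0065 0 -0.001 0;1 0.0065 0 -0.001 0;1 0.0065 0 0 0;1 0.0065 0 0 0;1 0 0 0 0;1 0 0 0 0")

```text
time: 34.63
tool_pos: [0.4723, 0.2665, 0.0332]
ee_rot: [-1.57, -0.002, -1.667]
wrist_force: [0.2, 0.3, -0.5]
width: 0.0005
```

```bash
python3 - <<'E'
from h import *
s=snap('wrist','w21.png')
st()
E
```

```text
t 34.68 bay mm [-217.4  240.4] z 33.1 yawerr deg -0.07 F bay [-0.5  0.4] 0.2 w 0.0004212894340453938 q [ 0.41  0.15  1.61 -0.    1.38  2.08]
```

View pics/w21.png

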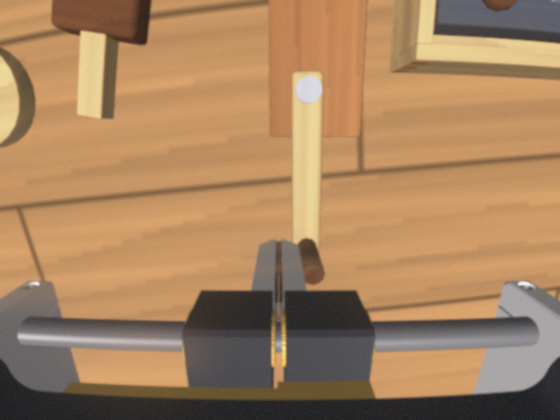

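Request:
send_rows(moves="1 0.0092 0 -0.003 -5;1 0.0092 0 -0.0015 -5;1 0.0092 0 -0.0013 -5;1 0.0092 0 -0.0013 -5;1 0.0092 0 -0.0013 -5;1 0.0092 0 -0.0013 -5;1 0.0092 0 -0.0013 -5;1 0.0092 0 -0.0013 -5;1 0 0 0 0;1 0 0 0 0")

```text
time: 35.52
tool_pos: [0.4752, 0.1948, 0.0331]
ee_rot: [-1.571, -0.001, -0.971]
wrist_force: [1.3, -0.6, 0.3]
width: 0.0001
```

```bash
python3 - <<'E'
from h import *
s=snap('wrist','w22.png')
st()
E
```

```text
t 35.57 bay mm [-207.9  169.2] z 33.0 yawerr deg 39.83 F bay [0.9 0.4] 0.5 w 0.00040519722905207374 q [ 0.28  0.09  1.68 -0.    1.38  1.25]
```

View pics/w22.png

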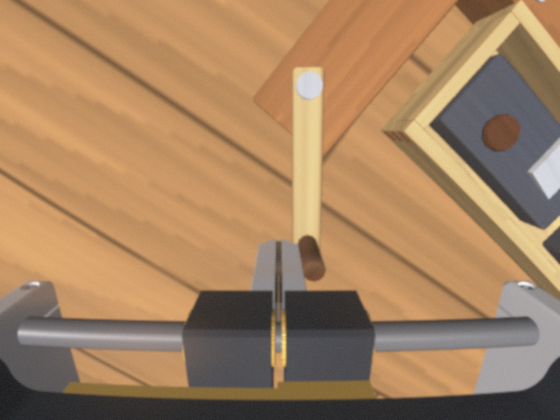

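Tracking well: the bar is at about 40° and the peg stays against the finger. I'll continue the arc.

Request:
send_rows(moves="1 0.0092 0 -0.0013 -5;1 0.0092 0 -0.0013 -5;1 0.0092 0 -0.0013 -5;1 0.0092 0 -0.0013 -5;1 0.0092 0 -0.0013 -5;1 0.0092 0 -0.0013 -5;1 0.0092 0 -0.0013 -5;1 0.0092 0 -0.0013 -5;1 0 0 0 0;1 0 0 0 0")

```text
time: 36.4
tool_pos: [0.5255, 0.143, 0.0328]
ee_rot: [-1.571, 0.0, -0.273]
wrist_force: [-0.8, -0.5, -0.4]
width: 0.0006
```

```bash
python3 - <<'E'
from h import *
s=snap('wrist','w23.png')
st()
E
```

```text
t 36.45 bay mm [-152.9  122.2] z 32.9 yawerr deg 79.82 F bay [0.1 0. ] -0.0 w 0.00032817290741605815 q [ 0.16  0.16  1.6  -0.    1.38  0.43]
```

View pics/w23.png

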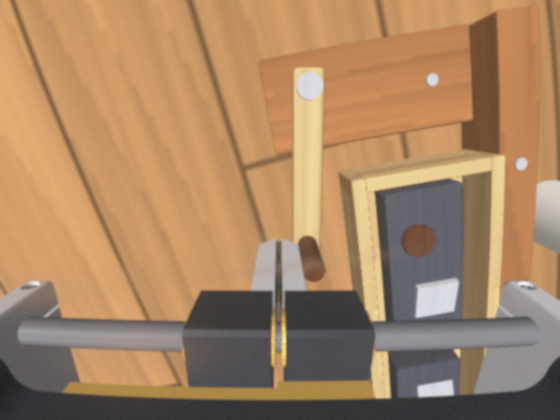

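Request:
send_rows(moves="1 0.0092 0 -0.0013 -5;1 0.0092 0 -0.0013 -5;1 0.002 0 0 0;1 0.002 0 0 0;1 0 0 0 0;1 0 0 0 0;1 0 0 0 0;1 0 0 0 0;1 0 0 0 0;1 0 0 0 0")

```text
time: 37.28
tool_pos: [0.5433, 0.1365, 0.0328]
ee_rot: [-1.572, 0.007, -0.098]
wrist_force: [-7.9, 0.0, 5.0]
width: 0.0005
```

```bash
python3 - <<'E'
from h import *
s=snap('wrist','w24.png')
st()
E
```

```text
t 37.33 bay mm [-134.4  117.3] z 32.8 yawerr deg 89.78 F bay [-7.4 -0.7] 4.1 w 0.00024149879308651225 q [0.14 0.19 1.56 0.   1.4  0.24]
```

View pics/w24.png

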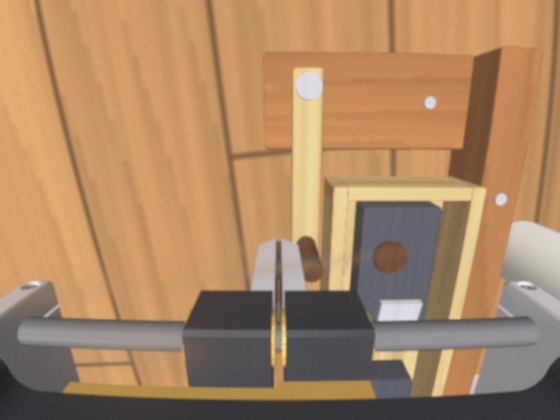

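The 7 N force is above the 2–3 N moving force, so the bar is on its stop and lies parallel to the tray's near face. I'll back off, lift and check.

Request:
send_rows(moves="1 -0.012 0 0 0;1 -0.02 0 0 0;1 -0.025 0 0 0;1 -0.03 -0.02 0 0;1 -0.03 -0.03 0 0;1 -0.03 -0.03 0 0;1 -0.03 -0.03 0 0;1 0 -0.03 0.03 0;1 0 0 0.03 0;1 0 0 0.03 0")

```text
time: 38.17
tool_pos: [0.3816, 0.2433, 0.1746]
ee_rot: [-1.567, -0.008, -0.1]
wrist_force: [-0.1, 0.4, -0.4]
width: 0.0006
```

Request:
send_rows(moves="1 0 0 0.04 0;1 0 0 0.04 0;1 0 0 0.04 0;1 0 0 0.04 0;1 0 0 0.04 0;1 0 0 0 0;1 0 0 0 0;1 0 0 0 0;1 0 0 0 0;1 0 0 0 0")

```text
time: 39.0
tool_pos: [0.4, 0.4395, 0.172]
ee_rot: [-1.57, -0.001, -0.098]
wrist_force: [0.2, 0.0, 0.6]
width: 0.0007
```

```bash
python3 - <<'E'
from h import *
st()
s=snap('top','t25.png');lm(s)
t=snap('side','s25.png');lm(t)
a=cv2.imread('pics/t25.png')[150:270,160:380]; cv2.imwrite('pics/t25z.png',cv2.resize(a,None,fx=3.6,fy=3.6,interpolation=cv2.INTER_CUBIC))
a=cv2.imread('pics/s25.png')[140:260,180:340]; cv2.imwrite('pics/s25z.png',cv2.resize(a,None,fx=4.9,fy=4.9,interpolation=cv2.INTER_CUBIC))
E
```

```text
t 39.0 bay mm [-305.6  405.4] z 172.0 yawerr deg 89.83 F bay [0.2 0. ] 0.6 w 0.0007468627581306462 q [ 0.74  0.19  1.28 -0.    1.67  0.83]
tray_left_near 0.7 [224.9 201.5] [0.5858 0.1735 0.05  ]
tray_left_near 0.2 [251.  156.6] [0.7263 0.0962 0.05  ]
tray_right_near 0.79 [323.6 210.8] [ 0.5606 -0.1286  0.05  ]
tray_left_far 0.86 [226.9 171.1] [0.6802 0.1698 0.05  ]
tray_left_far 0.67 [135.8 194.8] [0.6038 0.4529 0.05  ]
tray_right_far 0.67 [327.  179.1] [ 0.6584 -0.1388  0.05  ]
keeper_peg 0.85 [237.8 207.5] [0.565  0.1298 0.08  ]
keeper_pivot 0.74 [204.7 205.4] [0.5745 0.2383 0.036 ]
keeper_pivot 0.52 [380.5 210.2] [ 0.5657 -0.3062  0.036 ]
bay 0.59 [275.9 177.6] [0.6698 0.0196 0.    ]
tray 0.66 [276.1 196.7] [0.6083 0.0181 0.    ]
tray 0.56 [378.2 209.8] [ 0.5701 -0.3071  0.    ]
tray_right_near 0.57 [286.4 232.7] [ 0.5487 -0.1176  0.05  ]
tray_right_near 0.19 [390.6 293.5] [ 0.5659 -0.4983  0.05  ]
tray_left_far 0.7 [273.1 215.6] [ 0.5807 -0.0249  0.05  ]
tray_left_far 0.61 [253.9 179.9] [0.6801 0.1771 0.05  ]
tray_right_far 0.95 [316.8 220.1] [ 0.666  -0.1395  0.05  ]
keeper_peg 0.61 [237.  194.1] [0.5487 0.1162 0.08  ]
keeper_pivot 0.73 [220.  190.7] [0.5601 0.2236 0.036 ]
tray 0.79 [274.2 216.7] [0.6259 0.0158 0.    ]
```

View pics/t25z.png

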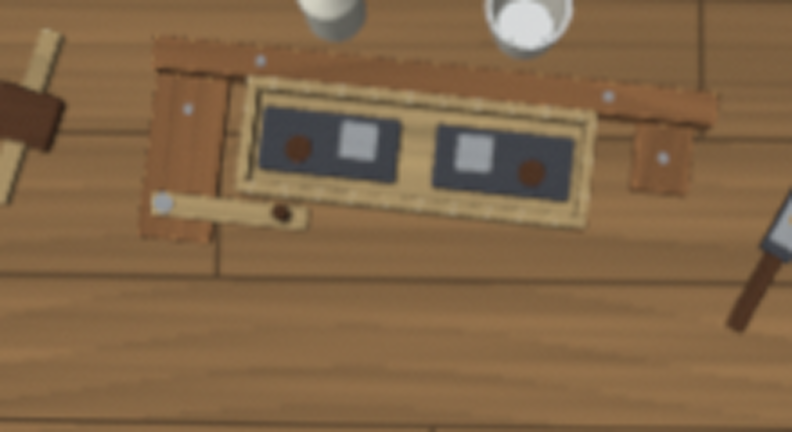

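View pics/s25z.png

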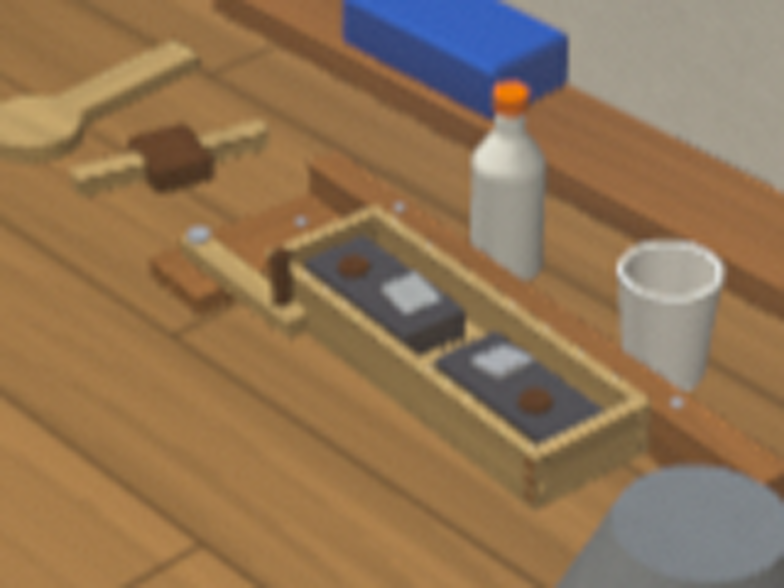

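The top view shows the tray flush with the fence and the keeper parallel behind it at its stop. Nothing else has moved and the arm is clear, so I'll hand in.

```bash
python3 - <<'E'
from h import *
print(order.close_job())
E
```

```text
the job is handed in; nothing more can be done
None
```

The tray is home against the fence between the cleats, the keeper is swung across to its stop behind it, and the job was handed in at about 39 s.

- **Tray:** I walked it in with ten alternate corner pushes. Wrist-force readings during the pushes were about 8 to 16.5 N forward, but they were taken only at the end of each call, so brief peaks in between were not seen.
- **Tray checks:** The last contacts repeated within 0.3 mm (left −109.5, right about −109 mm). The top view puts the far corners within about 1 mm of the fence line, which is about the accuracy of the picture.
- **Keeper:** I swept the peg round its arc until it pressed 7 N against the stop, where moving it takes 2 to 3 N. The final top view shows the bar parallel to the tray's near face with a small gap, and the arm was then lifted clear.
- **What disagreed:** The closed fingertips were about 43 mm higher than the reported pose and tip reach imply. The first approach therefore passed above the tray's rim without contact, with no force felt. I corrected the height from the side and wrist views.
- **Other things:** The tools and vessels visible in the final views look where they were. The wider right-hand side, with the driver and mallet, was not checked separately at the end, though the arm never worked low there.

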